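# Load, cover and dock a bottle carriage

## Robot

A 6-joint arm with a two-finger parallel gripper is mounted at the origin on the work surface; the furniture and walls round the work are solid. World frame = base frame: x ahead of the robot, y to its left, z up, the work surface at z = 0. Lengths are in m, angles in degrees, forces in N, time in s.
With the tool pointing down it reaches from about 0.4 to 0.825 m from the base axis. Payload 7 kg.
Tool frame: the origin (TCP) lies between the finger pads; the fingertips stand 17 mm ahead of it and the grasp point (between the pads) lies 2 mm behind it; x points along the fingers, y is the direction in which the jaws open and shut, and the axes are right-handed (so a half turn about x gives the same grasp; the last joint's range is limited). The gripper opens to 88 mm and grips with 3 to 60 N. Pads are 19 mm wide; open, the fingers measure 130 mm over their backs; the gripper's body (78 mm by 193 mm) begins 47 mm behind the grasp point.
Start: joints at [91.507, 20.546, 0.682, 0, -70.136, -16.507], TCP at [0.175, 0.652, 0.244] pointing down, gripper open.
Joint ranges: [-176.03, 176.03], [-82.01, 121.73], [-58.28, 71.71], [-173.87, 95.51], [-174.79, -0.11], [-173.66, 173.66]. Speed limits (degrees/s): [136.94, 136.94, 172.46, 180, 180, 180].

## Interface

Orientations are given as [roll, pitch, yaw] about the fixed x, y, z axes, in that order (R = Rz(yaw) Ry(pitch) Rx(roll)).
In Python, from plant import r gives the robot as it stands.
- The arm moves only by the shell command python3 -m jog 'ROWS' [FORCE]. ROWS is a JSON object of lists of equal length, an entry for each row: "fingers": the opening, from 0 (shut) to 1 (fully open); "dp": the shift along the tool's x, y, z in mm, a list of three; "twist": the turn about the tool's x in degrees. In form: {"fingers": [fingers, ...], "dp": [[dx, dy, dz], ...], "twist": [twist, ...]}. A call has exactly 5 rows; each row is the pose to reach, as a shift and turn from the pose measured when the call began, along the tool's axes at that moment; what a row does not reach only later rows make up. A row lasts 1/10 s, in which the tool goes at most 50 mm and 8.59 degrees, less where a joint would pass 70% of its speed; a pose out of reach is approached as far as the arm can. A call with a gripper value outside its range is refused whole. The fingers move at their own pace and stop on an object; FORCE is the grip in N (left out, the last holds). Time passes only in rows, so rows that repeat a pose let the fingers close, or fill a call up. It gives the time, the measured TCP pose, the force and the opening at its end, in the units of the state.
- r.get_state(): the state, without advancing time (a new reading comes with each control period).
- r.capture(name): name is "scene" or "side" or "wrist"; returns a dict with "frame" (420x560x3 uint8, red, green, blue), "intrinsics" (3x3 intrinsics, pixels), "D" ([k1, k2, p1, p2, k3] as OpenCV has them; the pictures are not rectified), "pose" (4x4, takes a point from camera to world coordinates). Camera axes: x right, y down, z forward; pixel columns grow to the right and rows downward; lengths in m; the calibration is good to about 2 mm. A picture is of the moment at which its call begins. There is no depth.
- r.close_job(): hands the job in, once; it reports no verdict.
The state is a dict: "time_s": time; "joints": joint angles; "qd": joint speeds; "joint_torque": joint torques, N m; "tcp_pos": TCP position; "eef_rot": TCP orientation; "contact_force": force on the tool from outside, world axes, zero at the start; "moment": the same for the moment, N m; "gripper_width": finger opening in m.
Only numpy, scipy, OpenCV 4.12 (cv2) and the standard library are available. Lean on these libraries where they do the work, as an engineer would, in place of code of your own. Each camera call takes 0.05 s, during which the arm holds its last target. There are 200 camera calls.

## Task

Stand every small red-capped reagent bottle upright in a pocket of its own in the station's carriage, then put the clear cover over them and press it down corner by corner until all four orange clips have clicked over its edge. Then slide the covered carriage by its blue pull all the way in under the lips of the docking bay, and only then turn the black timer dial clockwise exactly four clicks from off. Do not disturb the brown jar, the carton or the beaker.

Things in the scene. Friction and masses are not known exactly. Their poses are not given: they have to be found in the camera images.
- station: fixed docking station on a grey base plate. Origin on the bench; +y = the way the carriage slides in. Bay from y = 45 to 210 mm: white walls at x = +-61 to 67 mm, 115 mm high, with lips turned inward to x = +-40 mm, undersides 107 mm above the bench; open above between them. Behind it the control head, y = 215 to 285, 136 mm wide, 112 mm high, carries the dial.
- carriage (a joint): slide of the white carriage along the station's y axis: 0 = fully out, 0.2 = fully home in the bay (end stop). It stays where it is left (about 3 N of friction) and may start up to 25 mm in. Unclipped, the cover strikes the bay's lips; home, it passes 5 mm under them.
- tray (a point): centre of the white carriage's pocket floor, 22 mm above the bench, axes as the station's; moves with it (112 x 200 mm). Four pockets at y = -60, -20, 20, 60 mm, each 39 (x) x 37 (y), walls 18 mm high. Four domed 12 mm posts at x = +-42.5, y = +-80 carry the cover's plate 75 mm above this floor. At each end, between the clips, a round-topped stop 36 mm wide, 93 mm high, inner face y = +-89.5.
- pull (a point): centre of the top of the carriage's upright blue pull: 14 (x) x 24 (y) mm, top 90 mm above the bench, freely graspable over its upper 65 mm; it stands 45 mm beyond the carriage's outer end (tray y = -145 mm).
- clip_0 (a joint): outward travel (m) of orange spring clip 0 on the carriage, at tray x = -30, y = -88 mm, nose 82 mm, top 98 mm above the tray floor. 0 = sprung in; about 0.0035 while the cover's edge forces it out; snaps back to 0 when the edge has passed below the nose. An untouched clip also reads 0.
- clip_1 (a joint): outward travel (m) of orange spring clip 1 on the carriage, at tray x = 30, y = -88 mm, nose 82 mm, top 98 mm above the tray floor. 0 = sprung in; about 0.0035 while the cover's edge forces it out; snaps back to 0 when the edge has passed below the nose. An untouched clip also reads 0.
- clip_2 (a joint): outward travel (m) of orange spring clip 2 on the carriage, at tray x = 30, y = 88 mm, nose 82 mm, top 98 mm above the tray floor. 0 = sprung in; about 0.0035 while the cover's edge forces it out; snaps back to 0 when the edge has passed below the nose. An untouched clip also reads 0.
- clip_3 (a joint): outward travel (m) of orange spring clip 3 on the carriage, at tray x = -30, y = 88 mm, nose 82 mm, top 98 mm above the tray floor. 0 = sprung in; about 0.0035 while the cover's edge forces it out; snaps back to 0 when the edge has passed below the nose. An untouched clip also reads 0.
- cover: loose clear cover 108 (x) x 176 (y) x 55 mm, 140 g, same after a half turn. Origin: centre under its two 24 mm deep skirts (along the long sides, inner faces x = +-51, they go outside the posts). Plate 24 to 29 mm up; on it a blue fin 14 (x) x 60 (y) mm, 29 to 55 mm up, to hold it by; blue discs at x = +-28, y = +-64 mm show where to press. Home: origin 51 mm above the tray floor.
- corner_0 (a point): underside of the cover's plate near a corner, at cover x = -30, y = -85 mm; 75 mm above the tray floor when home. Laid loosely on, the cover rests on the sloping clip noses about 13 mm above home; a push of 10 to 15 N on a disc drives that corner past its clip.
- corner_1 (a point): the same, near the corner at cover x = 30, y = -85 mm
- corner_2 (a point): the same, near the corner at cover x = 30, y = 85 mm
- corner_3 (a point): the same, near the corner at cover x = -30, y = 85 mm
- dial (a joint): angle of the timer dial, rad: 0 = off (end stop, where it starts), grows clockwise seen from above, one click each 30 degrees (0.5236 rad), 8 clicks to the far stop. It drops into each click by itself (about 0.07 N m over the hump).
- dial_grip (a point): on the dial's vertical axis, 149 mm above the bench, the height to grip; turns with the dial. The black grip bar (42 x 14 mm, 124 to 156 mm above the bench) lies along this point's x axis and is pinched across its 14 mm (point y); a white line at its -x end points to the scale. Round base plate 68 mm wide, top 118 mm above the bench.
- bottle_0: small white reagent bottle with a red cap, body 28 mm in diameter and 58 mm tall, cap 15 mm in diameter, 70 mm tall in all, 71 g; origin at the centre of its foot, z up. Two to four such bottles are present.
- bottle_1: small white reagent bottle with a red cap, body 28 mm in diameter and 58 mm tall, cap 15 mm in diameter, 70 mm tall in all, 71 g; origin at the centre of its foot, z up. Two to four such bottles are present.
- bottle_2: small white reagent bottle with a red cap, body 28 mm in diameter and 58 mm tall, cap 15 mm in diameter, 70 mm tall in all, 71 g; origin at the centre of its foot, z up. Two to four such bottles are present.
- bottle_3: small white reagent bottle with a red cap, body 28 mm in diameter and 58 mm tall, cap 15 mm in diameter, 70 mm tall in all, 71 g; origin at the centre of its foot, z up. Two to four such bottles are present.
- brown_jar: bystander: brown jar with a blue lid, 47 mm in diameter, 88 mm tall, loose; origin at the centre of its foot
- carton: bystander: small white and orange carton, 85 x 56 x 62 mm, loose; origin at the centre of its underside
- beaker: bystander: empty clear beaker, 106 mm in diameter, 122 mm tall, loose; origin at the centre of its foot
Things that resemble listed ones, but are neither listed nor needed, are in the scene too. Leave any purple or turquoise look-alike of the bottle_2 alone.

How it is judged (in metres and radians):
On the way, in this order (a step that is already met when the one before it is completed fails the run):
1. every bottle stands upright in a pocket (x of bottle_0 in the frame of tray between -0.012 and 0.012 m and y of bottle_0 in the frame of tray between -0.078 and 0.078 m and z of bottle_0 in the frame of tray between -0.005 and 0.006 m and angle between each of bottle_0, bottle_1, bottle_2, bottle_3's own z axis and vertical below 0.12 rad and x of bottle_1 in the frame of tray between -0.012 and 0.012 m and y of bottle_1 in the frame of tray between -0.078 and 0.078 m and z of bottle_1 in the frame of tray between -0.005 and 0.006 m and x of bottle_2 in the frame of tray between -0.012 and 0.012 m and y of bottle_2 in the frame of tray between -0.078 and 0.078 m and z of bottle_2 in the frame of tray between -0.005 and 0.006 m and x of bottle_3 in the frame of tray between -0.012 and 0.012 m and y of bottle_3 in the frame of tray between -0.078 and 0.078 m and z of bottle_3 in the frame of tray between -0.005 and 0.006 m), for 0.2 s.
2. the cover is down at all four corners and all four clips have sprung back over it (z of each of corner_0, corner_1, corner_2, corner_3 in the frame of tray below 0.0778 m and value of joint each of clip_0, clip_1, clip_2, clip_3 below 0.0012 m and horizontal distance between cover and tray below 0.008 m), for 0.2 s.
3. the covered carriage is fully in the bay (value of joint carriage above 0.192 m), for 0.2 s.
4. the dial is at its fourth click (value of joint dial between 1.9644 and 2.2244 rad), for 0.2 s.
At the end, for the whole second after the job is handed in: Every bottle stands upright (0.12 rad) on a pocket floor; the cover is within 2.8 mm of its seat at all corners, centred within 8 mm, all clips sprung back (under 1.2 mm); the carriage is within 8 mm of its inner stop; the dial is within 0.13 rad of its fourth click; nothing moves (all of step 1 and all of step 2 and all of step 4 and value of joint carriage above 0.192 m and linear speed of cover below 0.02 m/s); the robot touches nothing.
It fails at once if the brown jar was moved more than 3 cm or tipped (distance of brown_jar from where it was at the start of the episode above 0.03 m or angle between brown_jar's own z axis and vertical above 0.4 rad).
It fails at once if the carton was moved more than 3 cm or tipped (distance of carton from where it was at the start of the episode above 0.03 m or angle between carton's own z axis and vertical above 0.4 rad).
It fails at once if the beaker was moved more than 3 cm or tipped (distance of beaker from where it was at the start of the episode above 0.03 m or angle between beaker's own z axis and vertical above 0.4 rad).
Of bottle_0, bottle_1, bottle_2, bottle_3 only 2 to 4 are there at a start; the rules pass over those that are not, and their reading is None.
At some moment in a run one of cover may be knocked a few centimetres aside while the robot is not near it.
It also fails if it takes over 210 s, if anything falls off the work surface, if the arm or the gripper's body presses on something with over 40 N, if the wrist force passes 120 N, or if a joint passes its speed limit or range.

## Working session

There is one attempt and no reset: what is moved stays moved. The work goes in short steps, Python scripts to look and compute and a shell command to move; the robot and the scene stay as the last step left them, time stands still between calls to the robot, and variables do not carry over. Pictures are saved under pics/ and viewed, on a budget of 14 in all, crops included, one or two more only if the job needs it, and the job is handed in when it is done.

```bash
ls; mkdir -p pics; cat > h.py <<'E'
import numpy as np, cv2
from plant import r
from scipy.spatial.transform import Rotation as R
def cap(n,save=None):
    c=r.capture(n)
    if save: cv2.imwrite('pics/'+save,c['frame'][:,:,::-1])
    np.savez('last_%s.npz'%n,**{k:np.array(v) for k,v in c.items()})
    return c
def load(n): return dict(np.load('last_%s.npz'%n))
def ray(c,uv):
    p=cv2.undistortPoints(np.array(uv,float).reshape(-1,1,2),np.array(c['intrinsics']),np.array(c['D'],float)).reshape(-1,2)
    T=np.array(c['pose']); d=np.c_[p,np.ones(len(p))]@T[:3,:3].T
    return T[:3,3],d
def onz(c,uv,z):
    o,d=ray(c,uv); return o+d*((z-o[2])/d[:,2])[:,None]
def proj(c,P):
    T=np.linalg.inv(np.array(c['pose'])); 
    return cv2.projectPoints(np.array(P,float).reshape(-1,1,3),cv2.Rodrigues(T[:3,:3])[0],T[:3,3],np.array(c['intrinsics']),np.array(c['D'],float))[0].reshape(-1,2)
def tool():
    s=r.get_state(); return np.array(s['tcp_pos']),R.from_euler('xyz',s['eef_rot'],degrees=True).as_matrix()
def dp(target):
    p,M=tool(); return np.round(M.T@(np.array(target)-p)*1000,1)
E
python3 - <<'E'
from h import *
for n in ['scene','side','wrist']:
    c=cap(n,n+'0.png'); print(n,np.round(c['pose'],3).tolist(),np.round(c['intrinsics'],1).tolist(),c['D'])
s=r.get_state();print(s); print(tool()[1].round(3))
a=cv2.imread('pics/scene0.png');cv2.imwrite('pics/scene0b.png',cv2.resize(a,(800,600),interpolation=cv2.INTER_CUBIC))
a=cv2.imread('pics/side0.png');cv2.imwrite('pics/side0b.png',cv2.resize(a,(800,600),interpolation=cv2.INTER_CUBIC))
E
```

```text
pics
scene [[0.699, -0.459, 0.548, -0.335], [-0.715, -0.434, 0.548, -0.824], [-0.014, -0.775, -0.632, 1.06], [0.0, 0.0, 0.0, 1.0]] [[503.1, 0.0, 273.1], [0.0, 503.1, 201.7], [0.0, 0.0, 1.0]] [-0.04967929  0.          0.          0.          0.        ]
side [[0.998, -0.028, 0.062, 0.369], [-0.067, -0.591, 0.804, -1.242], [0.015, -0.806, -0.592, 1.011], [0.0, 0.0, 0.0, 1.0]] [[440.2, 0.0, 280.0], [0.0, 440.2, 215.7], [0.0, 0.0, 1.0]] [-0.03644797  0.          0.          0.          0.        ]
wrist [[-0.258, -0.934, -0.247, 0.242], [-0.966, 0.25, 0.063, 0.634], [0.003, 0.255, -0.967, 0.383], [0.0, 0.0, 0.0, 1.0]] [[332.9, 0.0, 284.7], [0.0, 332.9, 209.6], [0.0, 0.0, 1.0]] [-0.05825538  0.          0.          0.          0.        ]
{'time_s': 0.15, 'joints': array([ 9.15049850e+01,  2.05829338e+01,  6.46518773e-01, -1.52686875e-02,
       -7.01362098e+01, -1.65062548e+01]), 'qd': array([ 0.00066699, -0.09831581,  0.03563075,  0.15719437, -0.01578969,
       -0.00172882]), 'joint_torque': array([-1.28118078e-03, -5.83275640e+01,  2.93293977e+01,  7.00115830e+00,
        8.84074514e-03, -1.10227470e-04]), 'tcp_pos': array([0.17465476, 0.65165424, 0.24283071]), 'eef_rot': array([ 95.32641345,  89.92596977, -99.68005359]), 'contact_force': array([ 0.4476138 ,  0.22711688, -0.16962266]), 'moment': array([0.01909088, 0.01867928, 0.00822009]), 'gripper_width': 0.08765950494773535}
[[-0.    -0.259 -0.966]
 [-0.001 -0.966  0.259]
 [-1.     0.001 -0.   ]]
```

View pics/scene0b.png

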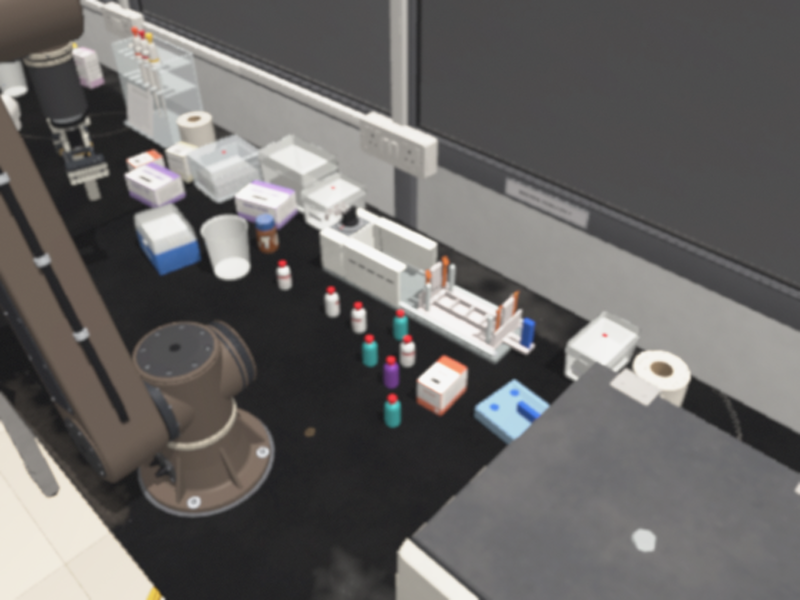

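View pics/side0b.png

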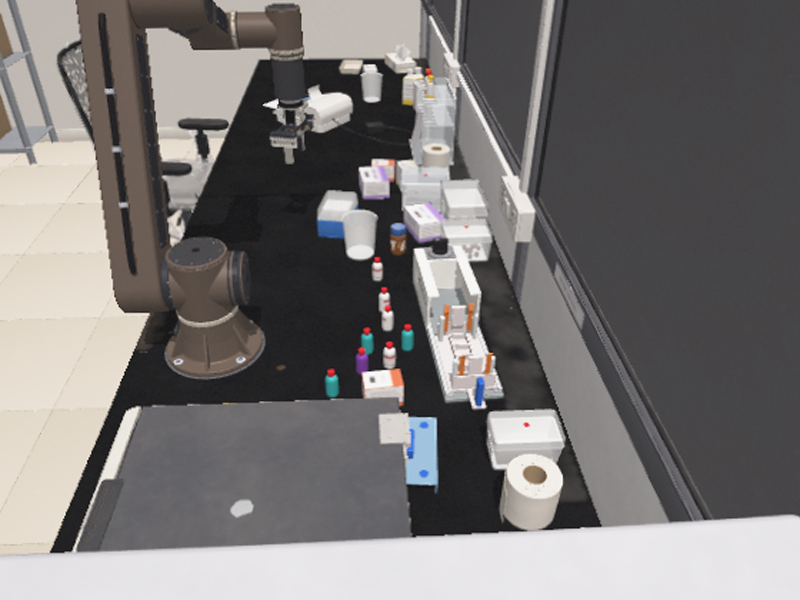

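The scene image (800x600) shows four white red-capped bottles at (284,275), (332,301), (358,317) and (407,350). The teal ones at (400,323), (370,350), (392,410) and the purple one at (391,372) are look-alikes. The cover is at (515,410) and the blue pull at (528,332). The side view agrees: white bottles at (377,268), (384,299), (387,318), (389,354), and the cover at (423,450).

```bash
python3 - <<'E'
from h import *
def blobs(c,lo,hi,lo2=None,hi2=None,amin=8):
    h=cv2.cvtColor(c['frame'],cv2.COLOR_RGB2HSV); m=cv2.inRange(h,lo,hi)
    if lo2: m|=cv2.inRange(h,lo2,hi2)
    n,l,st,ce=cv2.connectedComponentsWithStats(m)
    return [(ce[i],st[i]) for i in range(1,n) if st[i][4]>=amin]
for n in ['scene','side']:
    c=load(n); h=cv2.cvtColor(c['frame'],cv2.COLOR_RGB2HSV)
    print(n,'RED')
    for ce,st in blobs(c,(0,150,90),(5,255,255),(172,150,90),(180,255,255)):
        y=int(ce[1]+st[3]/2+8);x=int(ce[0])
        if y<420: print(ce.round(1),st.tolist(),'below',h[y,x],onz(c,ce,.064).round(3)[0])
    print('ORANGE')
    for ce,st in blobs(c,(6,150,120),(16,255,255)): print(ce.round(1),st.tolist(),onz(c,ce,.11).round(3)[0])
    print('BLUE')
    for ce,st in blobs(c,(100,140,60),(125,255,255)): print(ce.round(1),st.tolist(),onz(c,ce,.07).round(3)[0],onz(c,ce,.029).round(3)[0])
    print('LIGHTBLUE')
    for ce,st in blobs(c,(95,50,120),(115,140,255),amin=100): print(ce.round(1),st.tolist(),onz(c,ce,.029).round(3)[0])
E
```

```text
scene RED
[196.9 183.4] [194, 182, 7, 4, 23] below [  3  45 158] [0.424 0.289 0.064]
[231.3 201.9] [228, 200, 7, 5, 26] below [ 30   8 189] [0.437 0.135 0.064]
[250.3 212.9] [247, 211, 7, 5, 26] below [  5  38 175] [0.442 0.053 0.064]
[279.1 218.9] [277, 218, 5, 3, 14] below [ 89 147 132] [ 0.482 -0.03   0.064]
[257.9 236. ] [255, 234, 7, 6, 31] below [ 89 144 129] [ 0.386 -0.038  0.064]
[285.4 236.7] [283, 234, 6, 6, 21] below [  3  49 173] [ 0.438 -0.098  0.064]
[273.3 251.3] [270, 249, 8, 6, 39] below [139 135 128] [ 0.372 -0.114  0.064]
[274.1 277.9] [271, 275, 7, 7, 37] below [ 89 146 138] [ 0.302 -0.185  0.064]
ORANGE
[311.3 183.8] [310, 180, 4, 12, 25] [ 0.633 -0.025  0.11 ]
BLUE
[123.6 180.8] [107, 170, 33, 22, 408] [0.26  0.472 0.07 ] [0.285 0.526 0.029]
[369.5 231.7] [366, 223, 8, 19, 124] [ 0.616 -0.264  0.07 ] [ 0.656 -0.241  0.029]
[359.5 274.5] [358, 274, 4, 2, 8] [ 0.462 -0.344  0.07 ] [ 0.495 -0.324  0.029]
[368.8 287.7] [363, 282, 14, 12, 95] [ 0.442 -0.389  0.07 ] [ 0.474 -0.371  0.029]
[345.6 284.7] [344, 284, 4, 3, 9] [ 0.409 -0.339  0.07 ] [ 0.44  -0.319  0.029]

[... 925 characters left out ...]
 38] [ 0.642 -0.226  0.11 ]
[322.9 255.8] [322, 250, 3, 13, 33] [ 0.582 -0.233  0.11 ]
[276.8 263.3] [274, 258, 7, 12, 52] [ 0.438 -0.26   0.11 ]
BLUE
[230.7 160.4] [222, 155, 19, 12, 197] [0.281 0.452 0.07 ] [0.277 0.526 0.029]
[277.9 162.4] [274, 161, 9, 4, 24] [0.485 0.426 0.07 ] [0.49  0.499 0.029]
[335.3 273.5] [333, 264, 6, 20, 86] [ 0.618 -0.271  0.07 ] [ 0.629 -0.229  0.029]
[296.4 297.2] [294, 295, 6, 5, 18] [ 0.489 -0.363  0.07 ] [ 0.494 -0.325  0.029]
[287.3 311.5] [285, 300, 5, 21, 50] [ 0.458 -0.416  0.07 ] [ 0.462 -0.38   0.029]
[296.3 331. ] [294, 329, 6, 5, 24] [ 0.477 -0.485  0.07 ] [ 0.482 -0.452  0.029]
LIGHTBLUE
[296.  316.5] [284, 292, 23, 49, 866] [ 0.486 -0.4    0.029]
```

```bash

python3 -m jog '{"fingers":[1,1,1,1,1],"dp":[[-5,30,-30],[-10,60,-61],[-15,90,-91],[-20,120,-122],[-25,150,-152]],"twist":[0,0,0,0,0]}'
python3 -m jog '{"fingers":[1,1,1,1,1],"dp":[[-5,30,-30],[-10,60,-61],[-15,90,-91],[-20,120,-122],[-25,150,-152]],"twist":[0,0,0,0,0]}'
python3 -m jog '{"fingers":[1,1,1,1,1],"dp":[[-5,30,-30],[-10,60,-61],[-15,90,-91],[-20,120,-122],[-25,150,-152]],"twist":[0,0,0,0,0]}'
python3 -m jog '{"fingers":[1,1,1,1,1],"dp":[[0,0,0],[0,0,0],[0,0,0],[0,0,0],[0,0,0]],"twist":[7,14,21,28,35]}'
python3 -m jog '{"fingers":[1,1,1,1,1],"dp":[[0,0,0],[0,0,0],[0,0,0],[0,0,0],[0,0,0]],"twist":[7,14,21,28,35]}'
python3 - <<'E'
from h import *
c=cap('wrist','w1.png');print(r.get_state()['joints'].round(1)); p,M=tool();print(p,M.round(3))
a=cv2.imread('pics/w1.png');cv2.imwrite('pics/w1b.png',cv2.resize(a,(800,600),interpolation=cv2.INTER_CUBIC))
E
```

```text
time_s: 0.65
tcp_pos: [0.2832, 0.4657, 0.2681]
eef_rot: [94.0, 89.9, -101.0]
contact_force: [0.8, 1.0, 1.5]
gripper_width: 0.0875
time_s: 1.15
tcp_pos: [0.3917, 0.2799, 0.2936]
eef_rot: [95.4, 89.9, -99.6]
contact_force: [0.9, 0.6, -0.0]
gripper_width: 0.0876
time_s: 1.65
tcp_pos: [0.5002, 0.094, 0.319]
eef_rot: [100.3, 89.9, -94.7]
contact_force: [0.6, 0.3, 0.2]
gripper_width: 0.0877
time_s: 2.15
tcp_pos: [0.5, 0.0938, 0.3188]
eef_rot: [116.4, 89.9, -113.8]
contact_force: [0.9, 0.1, -0.2]
gripper_width: 0.0877
time_s: 2.65
tcp_pos: [0.4999, 0.0937, 0.3186]
eef_rot: [139.7, 89.9, -125.9]
contact_force: [-0.6, 0.2, 0.7]
gripper_width: 0.0874
[ 32.8   2.3 -12.8   0.  -75.  -28.8]
[0.49981232 0.09366473 0.31859783] [[-0.001 -0.998 -0.07 ]
 [-0.001 -0.07   0.998]
 [-1.     0.001 -0.001]]
```

View pics/w1b.png

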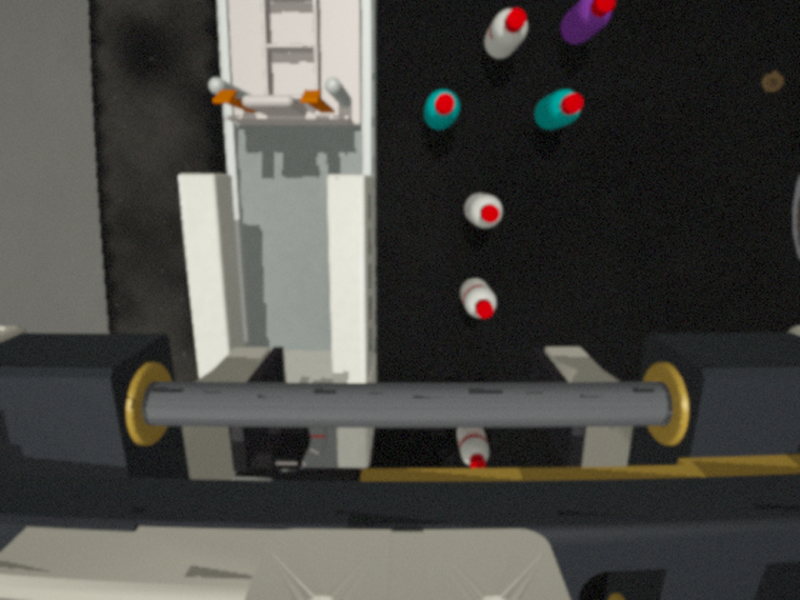

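Wrist view (800x600): the three nearest white bottles have caps at (489,213), (485,310) and (516,19), and a fourth is at (477,460). The bay walls, the inner clips (228,98) and (317,102), and the inner tray end are also visible. I'll shift toward the tray and measure.

```bash

python3 -m jog '{"fingers":[1,1,1,1,1],"dp":[[0,0,-30],[0,0,-60],[0,0,-90],[0,0,-120],[0,0,-120]],"twist":[0,0,0,0,0]}' >/dev/null
cp last_wrist.npz w1.npz
cat >> h.py <<'E'
def blobs(c,lo,hi,lo2=None,hi2=None,amin=8):
    h=cv2.cvtColor(c['frame'],cv2.COLOR_RGB2HSV); m=cv2.inRange(h,lo,hi)
    if lo2: m|=cv2.inRange(h,lo2,hi2)
    n,l,st,ce=cv2.connectedComponentsWithStats(m)
    return [(ce[i],st[i]) for i in range(1,n) if st[i][4]>=amin]
def red(c,z=.07,amin=25):
    for ce,st in blobs(c,(0,170,120),(4,255,255),(174,170,120),(180,255,255),amin): print('red',ce.round(1),st.tolist(),onz(c,ce,z).round(4)[0])
def orange(c,z=.12,amin=25):
    for ce,st in blobs(c,(6,170,100),(16,255,255),None,None,amin): print('orange',ce.round(1),st.tolist(),onz(c,ce,z).round(4)[0])
def blue(c,z=.029,amin=25):
    for ce,st in blobs(c,(100,140,60),(125,255,255),None,None,amin): print('blue',ce.round(1),st.tolist(),onz(c,ce,z).round(4)[0])
E
python3 - <<'E'
from h import *
red(dict(np.load('w1.npz')))
c=cap('wrist','w2.png'); red(c);orange(c);blue(c)
a=cv2.imread('pics/w2.png');cv2.imwrite('pics/w2b.png',cv2.resize(a,(800,600),interpolation=cv2.INTER_CUBIC))
E
```

```text
red [422.    3.9] [415, 0, 16, 10, 128] [ 0.3687 -0.1126  0.07  ]
red [360.9  13. ] [354, 5, 15, 17, 173] [ 0.4334 -0.0967  0.07  ]
red [400.8  72. ] [394, 65, 15, 14, 157] [ 0.3816 -0.0409  0.07  ]
red [310.7  72.5] [305, 66, 12, 14, 124] [ 0.4813 -0.0315  0.07  ]
red [342.5 149.1] [337, 144, 12, 11, 100] [0.4366 0.049  0.07  ]
red [338.9 216.5] [334, 211, 12, 12, 107] [0.4312 0.1301 0.07  ]
red [333.7 324.1] [329, 322, 10, 5, 46] [0.4198 0.2796 0.07  ]
red [481.  57.] [472, 49, 18, 15, 191] [ 0.3    -0.1868  0.07  ]
red [412.7 116.6] [406, 111, 14, 12, 134] [ 0.3679 -0.1156  0.07  ]
red [353.7 128.1] [348, 123, 12, 11, 104] [ 0.4341 -0.0975  0.07  ]
red [307.8 180.6] [303, 175, 11, 12, 103] [ 0.4812 -0.0331  0.07  ]
red [391.7 179.5] [385, 174, 14, 12, 131] [ 0.3816 -0.0417  0.07  ]
red [337.9 247.3] [333, 241, 12, 13, 115] [0.4361 0.0481 0.07  ]
red [334.4 304.6] [330, 300, 10, 10, 85] [0.4315 0.1285 0.07  ]
orange [159.3  10.7] [144, 0, 35, 25, 322] [ 0.6378 -0.1924  0.12  ]
orange [217.6   8.9] [209, 0, 18, 24, 225] [ 0.583  -0.1969  0.12  ]
orange [343.4  29.6] [337, 0, 14, 61, 614] [ 0.4643 -0.1872  0.12  ]
orange [358.5  25.2] [352, 0, 15, 52, 706] [ 0.4506 -0.1922  0.12  ]
orange [170.3 187.1] [158, 180, 28, 17, 131] [ 0.6277 -0.0246  0.12  ]
orange [224.2 187.3] [215, 181, 18, 15, 89] [ 0.5713 -0.0282  0.12  ]
```

View pics/w2b.png

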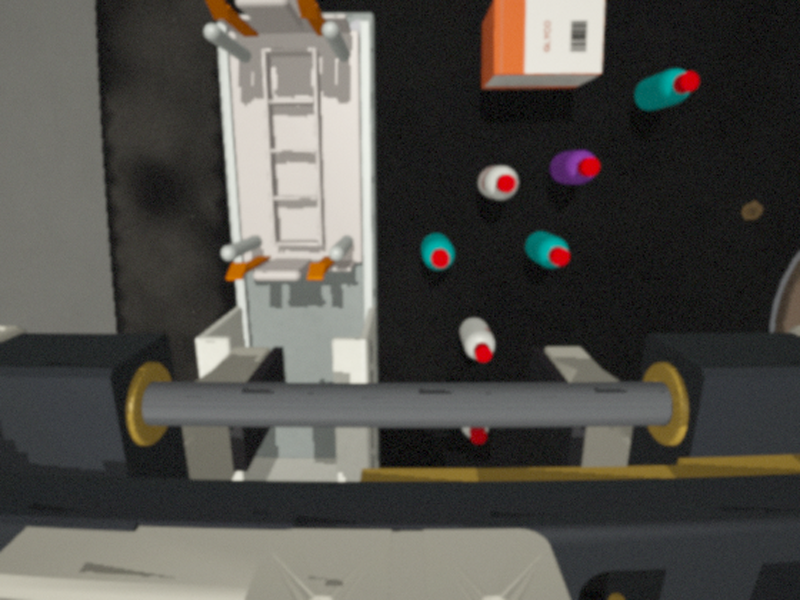

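The wrist view shows the pocket ladder clearly, with corners at (268,52), (318,55), (277,243) and (322,245). The post tops are at (213,32), (331,33), (230,253) and (329,256). The carton is at (545,40). Next I compute the tray pose.

```bash
python3 - <<'E'
from h import *
c=load('wrist')
P=onz(c,np.array([(213,32),(331,33),(230,253),(329,256)])*.7,.095);print('posts',P.round(4).tolist(),P.mean(0).round(4))
L=onz(c,np.array([(268,52),(318,55),(277,243),(322,245)])*.7,.04);print('ladder',L.round(4).tolist(),L.mean(0).round(4))
for A in (P,L):
    d=(A[2]+A[3]-A[0]-A[1])/2; print(np.linalg.norm(d[:2]),np.degrees(np.arctan2(-d[0],d[1])),np.linalg.norm(A[1]-A[0]))
# white bright rows along the ladder centre for the cross walls
g=cv2.cvtColor(c['frame'],cv2.COLOR_RGB2GRAY)[25:180,204].astype(int);print(g.tolist())
E
```

```text
posts [[0.6574, -0.188, 0.095], [0.5734, -0.1917, 0.095], [0.6464, -0.0298, 0.095], [0.569, -0.0327, 0.095]] [ 0.6115 -0.1106  0.095 ]
ladder [[0.6334, -0.1886, 0.04], [0.5923, -0.1886, 0.04], [0.624, -0.0315, 0.04], [0.5839, -0.0324, 0.04]] [ 0.6084 -0.1103  0.04  ]
0.1587766956195167 2.7752587356921694 0.0840516095480374
0.15687906022921455 3.2632709867131453 0.041108819523844396
[147, 148, 147, 146, 149, 148, 147, 147, 143, 142, 138, 129, 126, 126, 133, 143, 147, 148, 146, 147, 147, 148, 149, 147, 149, 148, 148, 147, 146, 147, 147, 146, 148, 147, 150, 148, 148, 147, 148, 147, 146, 151, 164, 184, 202, 208, 192, 155, 134, 140, 146, 148, 148, 147, 151, 163, 188, 210, 216, 218, 218, 216, 218, 218, 216, 216, 216, 217, 217, 216, 216, 218, 216, 217, 216, 217, 218, 215, 213, 204, 185, 164, 148, 144, 149, 148, 149, 156, 181, 205, 214, 216, 216, 216, 216, 215, 217, 215, 216, 216, 215, 216, 216, 217, 216, 216, 217, 216, 216, 215, 212, 201, 198, 199, 190, 168, 150, 147, 150, 152, 168, 193, 209, 213, 215, 215, 214, 215, 215, 214, 215, 215, 215, 215, 214, 215, 214, 214, 214, 214, 214, 209, 197, 180, 182, 196, 190, 169, 152, 155, 171, 197, 210, 212, 208]
```

```bash
cat >> h.py <<'E'
def legs(*pts):
    p,M=tool(); 
    for t in pts:
        t=np.array(t); print(t,'dp',np.round(M.T@(t-p)*1000,1)); p=t
E
python3 - <<'E'
from h import *
legs((.4338,-.0975,.16),(.4338,-.0975,.055),(.4338,-.0975,.215),(.6123,-.170,.215),(.6123,-.170,.0785))
E
```

```text
[ 0.4338 -0.0975  0.16  ] dp [158.8  78.7 -64.6]
[ 0.4338 -0.0975  0.055 ] dp [ 1.05e+02 -2.00e-01  1.00e-01]
[ 0.4338 -0.0975  0.215 ] dp [-160.     0.2   -0.2]
[ 0.6123 -0.17    0.215 ] dp [  -0.2 -173.   -84.8]
[ 0.6123 -0.17    0.0785] dp [136.5  -0.2   0.2]
```

```bash

python3 -m jog '{"fingers":[0.5,0.5,0.5,0.5,0.5],"dp":[[40,20,-16],[80,40,-32],[120,60,-49],[159,79,-65],[159,79,-65]],"twist":[0,0,0,0,0]}' 15 | grep tcp
python3 -m jog '{"fingers":[0.5,0.5,0.5,0.5,0.5],"dp":[[30,0,0],[60,0,0],[85,0,0],[105,0,0],[105,0,0]],"twist":[0,0,0,0,0]}' | grep -E 'tcp|width'
python3 -m jog '{"fingers":[0,0,0,0,0],"dp":[[0,0,0],[0,0,0],[0,0,0],[0,0,0],[0,0,0]],"twist":[0,0,0,0,0]}' 
python3 -m jog '{"fingers":[0,0,0,0,0],"dp":[[-10,0,0],[-40,0,0],[-80,0,0],[-120,0,0],[-160,0,0]],"twist":[0,0,0,0,0]}' 
python3 - <<'E'
from h import *
legs((.6123,-.170,.215),(.6123,-.170,.0785))
E
```

```text
tcp_pos: [0.4276, -0.0989, 0.155]
tcp_pos: [0.4257, -0.0986, 0.0484]
gripper_width: 0.0439
time_s: 4.75
tcp_pos: [0.4271, -0.0984, 0.0495]
eef_rot: [94.9, 89.3, -171.0]
contact_force: [2.4, 1.4, 5.3]
gripper_width: 0.0289
time_s: 5.25
tcp_pos: [0.4277, -0.0983, 0.2115]
eef_rot: [93.8, 89.3, -172.1]
contact_force: [1.3, -0.8, -0.7]
gripper_width: 0.0284
[ 0.6123 -0.17    0.215 ] dp [  -5.8 -179.   -84.6]
[ 0.6123 -0.17    0.0785] dp [ 1.365e+02 -1.800e+00  1.000e-01]
```

```bash

python3 -m jog '{"fingers":[0,0,0,0,0],"dp":[[-6,-45,-11],[-6,-90,-23],[-6,-135,-35],[-6,-179,-45],[-6,-179,-45]],"twist":[0,0,0,0,0]}' | grep -E 'tcp|width|rot'
python3 - <<'E'
from h import *
legs((.6098,-.130,.215),(.6098,-.130,.073))
E
```

```text
tcp_pos: [0.6125, -0.1313, 0.2131]
eef_rot: [94.7, 89.1, -171.3]
gripper_width: 0.0278
[ 0.6098 -0.13    0.215 ] dp [-1.8  2.6  1.5]
[ 0.6098 -0.13    0.073 ] dp [142.   -2.3   0.2]
```

```bash

python3 -m jog '{"fingers":[0,0,0,0,0],"dp":[[30,1,2],[60,1,2],[90,1,2],[115,0,2],[125,0,2]],"twist":[0,0,0,0,0]}' | grep -E 'tcp|width|force'
python3 - <<'E'
from h import *
legs((.6098,-.130,.073)); c=cap('wrist','w3.png'); orange(c)
E
```

```text
tcp_pos: [0.6078, -0.1297, 0.0858]
contact_force: [-0.3, -0.1, -1.0]
gripper_width: 0.0274
[ 0.6098 -0.13    0.073 ] dp [12.7 -2.2 -0.4]
orange [536.5 131.6] [508, 85, 52, 95, 4115] [ 0.5313 -0.2024  0.12  ]
orange [187.8 113.1] [158, 93, 68, 35, 1085] [ 0.6443 -0.1993  0.12  ]
orange [359.7 113.4] [323, 95, 66, 33, 1048] [ 0.5911 -0.203   0.12  ]
```

View pics/w3.png

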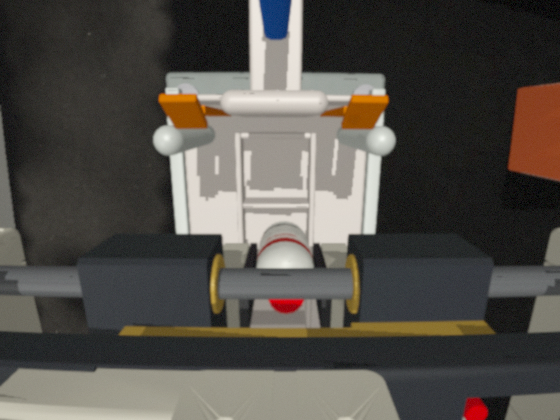

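The view shows the bottle in the jaws over pocket -20, in line with the ladder. The outer posts are at (167,140) and (381,140) and the stop at (274,102).

```bash

python3 - <<'E'
from h import *
c=load('wrist'); P=onz(c,[(167,140),(381,140)],.096); print(P.round(4),P.mean(0).round(4), np.linalg.norm(P[0]-P[1]), np.degrees(np.arctan2(P[0,1]-P[1,1],P[0,0]-P[1,0])), onz(c,[(240,204),(309,206)],.04).round(4))
E
python3 -m jog '{"fingers":[0,0,0,0,0],"dp":[[4,-1,0],[8,-2,0],[11,-2,0],[13,-2,0],[14,-2,0]],"twist":[0,0,0,0,0]}' | grep -E 'tcp|width|force'
```

```text
[[ 0.6585 -0.189   0.096 ]
 [ 0.5758 -0.1947  0.096 ]] [ 0.6172 -0.1919  0.096 ] 0.08289586130603344 3.935537913738015 [[ 0.635  -0.1514  0.04  ]
 [ 0.5952 -0.1528  0.04  ]]
tcp_pos: [0.6099, -0.1295, 0.0719]
contact_force: [-1.9, 2.0, 7.6]
gripper_width: 0.0275
```

```bash

python3 -m jog '{"fingers":[0.5,0.5,0.5,0.5,0.5],"dp":[[-1,0,0],[-1,0,0],[-1,0,0],[-1,0,0],[-1,0,0]],"twist":[0,0,0,0,0]}' | grep -E 'tcp|width|force'
python3 -m jog '{"fingers":[0.5,0.5,0.5,0.5,0.5],"dp":[[-20,0,0],[-60,0,0],[-100,0,0],[-145,0,0],[-160,0,0]],"twist":[-3,-11,-19,-27,-35]}' | grep -E 'tcp|width|force'
python3 - <<'E'
from h import *
legs((.4362,.0485,.23))
c=cap('wrist','w4.png');red(c)
E
```

```text
tcp_pos: [0.6099, -0.1296, 0.0729]
contact_force: [-0.2, 0.4, -0.1]
gripper_width: 0.0435
tcp_pos: [0.6152, -0.1295, 0.2384]
contact_force: [0.6, 0.2, 0.5]
gripper_width: 0.0442
[0.4362 0.0485 0.23  ] dp [ 10.3  25.4 251.1]
red [286.4 204.6] [280, 197, 14, 16, 182] [ 0.6073 -0.1258  0.07  ]
red [525.6 324.4] [522, 321, 7, 9, 40] [ 0.3113 -0.1887  0.07  ]
```

```bash

python3 -m jog '{"fingers":[0.5,0.5,0.5,0.5,0.5],"dp":[[0,5,48],[0,10,96],[5,15,144],[8,20,192],[10,25,238]],"twist":[-8,-16,-24,-32,-40]}' | grep -E 'tcp|rot'
python3 -m jog '{"fingers":[0.5,0.5,0.5,0.5,0.5],"dp":[[0,0,0],[0,0,0],[0,0,0],[0,0,0],[0,0,0]],"twist":[-5,-10,-14,-14,-14]}' | grep -E 'tcp|rot'
python3 - <<'E'
from h import *
legs((.4362,.0485,.14),(.4362,.0485,.056));print(tool()[1].round(3),r.get_state()['joints'].round(0))
c=cap('wrist','w5.png');red(c)
E
```

```text
tcp_pos: [0.4419, 0.0378, 0.2302]
eef_rot: [23.2, 89.3, -166.7]
tcp_pos: [0.4418, 0.0377, 0.23]
eef_rot: [9.3, 89.2, -166.7]
[0.4362 0.0485 0.14  ] dp [ 90.  -11.3   3.6]
[0.4362 0.0485 0.056 ] dp [84.  -0.2 -1.1]
[[-0.013  0.07  -0.997]
 [-0.003 -0.998 -0.069]
 [-1.     0.002  0.013]] [ 30.  -1. -28.  -0. -64.  64.]
red [509.4   8.9] [501, 0, 18, 19, 259] [ 0.6175 -0.1407  0.07  ]
red [362.7 159.4] [355, 152, 17, 16, 207] [ 0.4814 -0.0314  0.07  ]
red [184.3 200.2] [177, 193, 16, 16, 191] [0.4321 0.1294 0.07  ]
red [270.5 200.9] [264, 194, 14, 16, 169] [0.437  0.0491 0.07  ]
red [ 28.  202.7] [22, 196, 12, 14, 127] [0.4192 0.2825 0.07  ]
```

```bash

python3 -m jog '{"fingers":[0.5,0.5,0.5,0.5,0.5],"dp":[[30,-11,3],[60,-11,3],[90,-11,3],[130,-11,3],[150,-11,3]],"twist":[0,0,0,0,0]}' | grep -E 'tcp|rot'
python3 - <<'E'
from h import *
legs((.4366,.049,.057))
E
```

```text
tcp_pos: [0.4347, 0.0471, 0.0774]
eef_rot: [11.6, 89.1, -164.6]
[0.4366 0.049  0.057 ] dp [20.4 -1.8 -2.4]
```

```bash

python3 -m jog '{"fingers":[0.5,0.5,0.5,0,0],"dp":[[8,-1,-1],[15,-2,-2],[20,-2,-2],[20,-2,-2],[20,-2,-2]],"twist":[0,0,0,0,0]}' 15| grep -E 'tcp|width'
python3 -m jog '{"fingers":[0,0,0,0,0],"dp":[[0,0,0],[0,0,0],[-5,0,0],[-20,0,0],[-50,0,0]],"twist":[0,0,0,0,0]}' | grep -E 'tcp|width'
python3 -m jog '{"fingers":[0,0,0,0,0],"dp":[[-40,0,0],[-80,0,0],[-110,0,0],[-120,0,0],[-120,0,0]],"twist":[5,13,21,29,37]}' | grep -E 'tcp|width'
python3 - <<'E'
from h import *
legs((.6146,-.171,.22))
E
```

```text
tcp_pos: [0.4367, 0.0494, 0.0581]
gripper_width: 0.0331
tcp_pos: [0.436, 0.0489, 0.1075]
gripper_width: 0.0276
tcp_pos: [0.4391, 0.0499, 0.2302]
gripper_width: 0.0276
[ 0.6146 -0.171   0.22  ] dp [   8.4   87.3 -268.4]
```

```bash

python3 -m jog '{"fingers":[0,0,0,0,0],"dp":[[0,15,-45],[0,30,-90],[0,45,-135],[0,60,-180],[4,75,-225]],"twist":[8,16,24,32,40]}' | grep -E 'tcp|width'
python3 -m jog '{"fingers":[0,0,0,0,0],"dp":[[0,0,-10],[0,0,-20],[0,0,-25],[0,0,-25],[0,0,-25]],"twist":[6,12,12,12,12]}' | grep -E 'tcp|width'
python3 - <<'E'
from h import *
legs((.6146,-.171,.12),(.6146,-.171,.0815));print(tool()[1].round(3))
c=cap('wrist');P=onz(c,[(0,0)],0);orange(c)
E
```

```text
tcp_pos: [0.5864, -0.1386, 0.2257]
gripper_width: 0.0273
tcp_pos: [0.5932, -0.1622, 0.226]
gripper_width: 0.0275
[ 0.6146 -0.171   0.12  ] dp [105.8 -22.1 -10.1]
[ 0.6146 -0.171   0.0815] dp [38.5 -0.5  0.1]
[[-0.013 -0.997 -0.075]
 [-0.003 -0.075  0.997]
 [-1.     0.013 -0.002]]
orange [426.1 159.4] [410, 131, 33, 61, 1612] [ 0.4901 -0.2134  0.12  ]
orange [451.2 162.4] [441, 134, 21, 59, 909] [ 0.4702 -0.2127  0.12  ]
orange [220.5 158.5] [209, 151, 23, 15, 148] [ 0.6431 -0.2022  0.12  ]
orange [292.2 152.4] [287, 151, 13, 4, 25] [ 0.5908 -0.2105  0.12  ]
orange [294.8 161.5] [288, 155, 15, 11, 98] [ 0.5883 -0.204   0.12  ]
orange [289.2 322.1] [285, 318, 10, 9, 83] [ 0.5816 -0.0689  0.12  ]
```

```bash

python3 -m jog '{"fingers":[0,0,0,0,0],"dp":[[0,-11,-5],[10,-22,-10],[50,-22,-10],[90,-22,-10],[120,-22,-10]],"twist":[0,0,0,0,0]}' | grep -E 'tcp|width'
python3 - <<'E'
from h import *
legs((.6146,-.171,.0815))
c=cap('wrist','w6.png')
E
```

```text
tcp_pos: [0.6139, -0.1706, 0.1025]
gripper_width: 0.0274
[ 0.6146 -0.171   0.0815] dp [21.  -1.  -0.4]
```

View pics/w6.png

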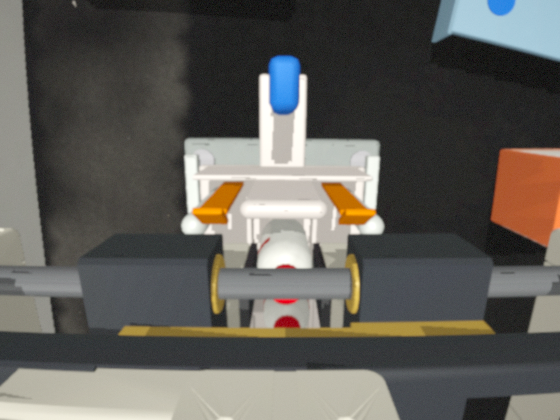

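The bottle in the jaws is lined up between the outer clips at (218,200) and (348,200), with the blue pull at (285,80). Seating it.

```bash

python3 -m jog '{"fingers":[0,0,0,0,0],"dp":[[5,-1,0],[10,-1,0],[14,-1,0],[18,-1,0],[21,-1,0]],"twist":[0,0,0,0,0]}' | grep -E 'tcp|width|force'
python3 -m jog '{"fingers":[0,0,0,0,0],"dp":[[1,0,0],[1,0,0],[1,0,0],[1,0,0],[1,0,0]],"twist":[0,0,0,0,0]}' | grep -E 'tcp|width|force'
```

```text
tcp_pos: [0.6136, -0.1709, 0.0797]
contact_force: [-5.3, 0.2, 24.2]
gripper_width: 0.0276
tcp_pos: [0.6143, -0.1711, 0.0798]
contact_force: [-0.8, 0.5, 6.2]
gripper_width: 0.0276
```

```bash

python3 -m jog '{"fingers":[0.5,0.5,0.5,0.5,0.5],"dp":[[0,0,0],[0,0,0],[0,0,0],[-5,0,0],[-20,0,0]],"twist":[0,0,0,0,0]}' | grep -E 'tcp|width'
python3 -m jog '{"fingers":[0.5,0.5,0.5,0.5,0.5],"dp":[[-45,0,0],[-90,0,0],[-125,0,0],[-125,0,0],[-125,0,0]],"twist":[-3,-11,-19,-27,-35]}' | grep -E 'tcp|width'
python3 - <<'E'
from h import *
legs((.432,.129,.23)); c=cap('wrist'); red(c,.092)
E
```

```text
tcp_pos: [0.6135, -0.1708, 0.0986]
gripper_width: 0.0439
tcp_pos: [0.6164, -0.1704, 0.2256]
gripper_width: 0.0438
[0.432 0.129 0.23 ] dp [ -2.5 -49.2 348.2]
red [284.1 205.5] [277, 198, 15, 16, 199] [ 0.6153 -0.1712  0.092 ]
red [258.3 242.6] [251, 235, 15, 17, 192] [ 0.6113 -0.131   0.092 ]
```

```bash

python3 -m jog '{"fingers":[0.5,0.5,0.5,0.5,0.5],"dp":[[0,-7,45],[0,-14,90],[0,-20,140],[0,-28,190],[-3,-34,238]],"twist":[-8,-16,-24,-32,-40]}' | grep -E 'tcp|rot'
python3 -m jog '{"fingers":[0.5,0.5,0.5,0.5,0.5],"dp":[[0,0,0],[0,0,0],[0,0,0],[0,0,0],[0,0,0]],"twist":[-5,-10,-15,-15,-15]}' | grep -E 'tcp|rot'
python3 - <<'E'
from h import *
legs((.432,.129,.23),(.432,.129,.078)); c=cap('wrist'); red(c,.07)
E
```

```text
tcp_pos: [0.487, 0.0346, 0.2289]
eef_rot: [21.4, 88.9, -168.3]
tcp_pos: [0.487, 0.0346, 0.2289]
eef_rot: [6.7, 88.9, -168.2]
[0.432 0.129 0.23 ] dp [ -0.5 -98.9  46.4]
[0.432 0.129 0.078] dp [152.   -0.3  -2.8]
red [498.3  71.6] [486, 64, 23, 17, 276] [ 0.614  -0.1408  0.07  ]
red [545.8  72.5] [535, 64, 20, 18, 251] [ 0.6189 -0.1848  0.07  ]
red [353.1 207.4] [345, 199, 17, 18, 209] [ 0.482  -0.0314  0.07  ]
red [ 31.1 240.3] [22, 233, 20, 16, 247] [0.4206 0.2796 0.07  ]
```

```bash

python3 -m jog '{"fingers":[0.5,0.5,0.5,0.5,0.5],"dp":[[0,-35,16],[0,-70,32],[20,-99,46],[50,-99,45],[90,-99,45]],"twist":[0,0,0,0,0]}' | grep -E 'tcp|rot'
python3 - <<'E'
from h import *
legs((.432,.129,.058))
E
```

```text
tcp_pos: [0.4326, 0.1304, 0.1401]
eef_rot: [-0.7, 89.2, -175.6]
[0.432 0.129 0.058] dp [82.1  1.3 -0.5]
```

```bash

python3 -m jog '{"fingers":[0.5,0.5,0.5,0.5,0.5],"dp":[[25,1,0],[50,1,0],[70,1,0],[80,1,0],[82,1,0]],"twist":[0,0,0,0,0]}' 15| grep -E 'tcp|width'
python3 -m jog '{"fingers":[0,0,0,0,0],"dp":[[0,0,0],[0,0,0],[0,0,0],[0,0,0],[-10,0,0]],"twist":[0,0,0,0,0]}' | grep -E 'tcp|width'
python3 -m jog '{"fingers":[0,0,0,0,0],"dp":[[-40,0,0],[-80,0,0],[-120,0,0],[-155,0,0],[-160,0,0]],"twist":[5,13,21,29,37]}' | grep -E 'tcp|width'
python3 - <<'E'
from h import *
legs((.609,-.091,.225))
E
```

```text
tcp_pos: [0.4311, 0.1287, 0.0572]
gripper_width: 0.0438
tcp_pos: [0.4307, 0.1283, 0.0671]
gripper_width: 0.0276
tcp_pos: [0.4353, 0.1298, 0.2326]
gripper_width: 0.0276
[ 0.609 -0.091  0.225] dp [   5.6   93.5 -265. ]
```

```bash

python3 -m jog '{"fingers":[0,0,0,0,0],"dp":[[0,15,-45],[0,30,-90],[0,45,-135],[0,60,-180],[4,76,-225]],"twist":[8,16,24,32,40]}' | grep -E 'tcp|width'
python3 -m jog '{"fingers":[0,0,0,0,0],"dp":[[0,0,0],[0,0,0],[0,0,0],[0,0,0],[0,0,0]],"twist":[6,13,13,13,13]}' | grep -E 'tcp|width'
python3 - <<'E'
from h import *
legs((.6097,-.091,.11),(.6097,-.091,.0795));print(tool()[1].round(3))
E
```

```text
tcp_pos: [0.5858, -0.0565, 0.2284]
gripper_width: 0.0281
tcp_pos: [0.5856, -0.0562, 0.2289]
gripper_width: 0.0278
[ 0.6097 -0.091   0.11  ] dp [118.7 -22.3 -36.8]
[ 0.6097 -0.091   0.0795] dp [30.5 -0.2 -0.1]
[[-0.008 -0.997 -0.079]
 [ 0.001 -0.079  0.997]
 [-1.     0.008  0.002]]
```

```bash

python3 -m jog '{"fingers":[0,0,0,0,0],"dp":[[0,-11,-18],[10,-22,-37],[50,-22,-37],[90,-22,-37],[125,-22,-37]],"twist":[0,0,0,0,0]}' | grep -E 'tcp|width'
python3 - <<'E'
from h import *
legs((.6097,-.091,.0795))
E
```

```text
tcp_pos: [0.6089, -0.0909, 0.1024]
gripper_width: 0.0276
[ 0.6097 -0.091   0.0795] dp [22.9 -0.9 -0.2]
```

```bash

python3 -m jog '{"fingers":[0,0,0,0,0],"dp":[[6,-1,0],[12,-1,0],[17,-1,0],[20,-1,0],[22,-1,0]],"twist":[0,0,0,0,0]}' | grep -E 'tcp|width|force'
python3 -m jog '{"fingers":[0,0,0.5,0.5,0.5],"dp":[[1,0,0],[1,0,0],[1,0,0],[1,0,0],[1,0,0]],"twist":[0,0,0,0,0]}' | grep -E 'tcp|width|force'
python3 -m jog '{"fingers":[0.5,0.5,0.5,0.5,0.5],"dp":[[-15,0,0],[-45,0,0],[-90,0,0],[-130,0,0],[-150,0,0]],"twist":[0,-8,-16,-24,-32]}' | grep -E 'tcp|width'
python3 - <<'E'
from h import *
legs((.4195,.282,.23)); c=cap('wrist'); red(c,.092)
E
```

```text
tcp_pos: [0.6105, -0.0906, 0.0815]
contact_force: [0.1, -0.9, -0.9]
gripper_width: 0.0277
tcp_pos: [0.6106, -0.0907, 0.0807]
contact_force: [-0.4, 0.5, 0.6]
gripper_width: 0.0424
tcp_pos: [0.6129, -0.0911, 0.2352]
gripper_width: 0.0437
[0.4195 0.282  0.23  ] dp [  5.8 -70.3 414.3]
red [339.6 128.9] [332, 122, 16, 15, 202] [ 0.6152 -0.1697  0.092 ]
red [313.1 170.5] [306, 163, 15, 16, 191] [ 0.6112 -0.129   0.092 ]
red [284.  202.4] [277, 195, 15, 16, 190] [ 0.6142 -0.0915  0.092 ]
```

```bash

python3 -m jog '{"fingers":[0.5,0.5,0.5,0.5,0.5],"dp":[[0,-8,47],[0,-16,95],[0,-24,142],[0,-32,190],[0,-40,238]],"twist":[-8,-16,-24,-32,-40]}' | grep -E 'tcp|rot'
python3 -m jog '{"fingers":[0.5,0.5,0.5,0.5,0.5],"dp":[[0,0,0],[0,0,0],[0,0,0],[0,0,0],[0,0,0]],"twist":[-6,-12,-18,-18,-18]}' | grep -E 'tcp|rot'
python3 - <<'E'
from h import *
legs((.4195,.282,.23)); c=cap('wrist','w7.png'); red(c,.07)
E
```

```text
tcp_pos: [0.4992, 0.1232, 0.2374]
eef_rot: [-140.4, 89.8, 27.4]
tcp_pos: [0.4992, 0.1231, 0.2373]
eef_rot: [-158.7, 89.8, 26.9]
[0.4195 0.282  0.23  ] dp [   7.3 -166.    63.7]
red [543.8  97.7] [535, 90, 17, 17, 212] [ 0.6171 -0.1054  0.07  ]
red [437.4 228.2] [430, 222, 17, 12, 158] [ 0.4838 -0.0304  0.07  ]
```

View pics/w7.png

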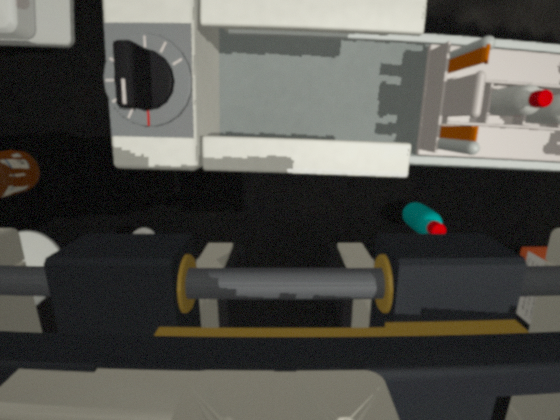

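The view shows the dial at (130,75), with its white line toward image-down, and the brown jar at (15,172). I need the jar and beaker positions before reaching for the last bottle.

```bash

python3 - <<'E'
from h import *
c=load('wrist'); print('jar',onz(c,[(15,172)],.088).round(3)); print('dialbar',onz(c,[(118,42),(135,42),(120,104),(137,104)],.156).round(3),'base',onz(c,[(148,80)],.118).round(3))
s=load('side'); print('beaker rim',onz(s,np.array([(345,214),(377,214)])*.7,.122).round(3),'foot',onz(s,np.array([(362,257)])*.7,0).round(3))
k=load('scene'); print('beaker scene rim',onz(k,np.array([(201,224),(249,224)])*.7,.122).round(3),'foot',onz(k,np.array([(217,268),(250,268)])*.7,0).round(3)); print('jar scene',onz(k,np.array([(266,218)])*.7,.088).round(3))
E
```

```text
jar [[0.503 0.37  0.088]]
dialbar [[0.608 0.238 0.156]
 [0.609 0.227 0.156]
 [0.57  0.237 0.156]
 [0.571 0.226 0.156]] base [[0.59  0.234 0.118]]
beaker rim [[0.33  0.45  0.122]
 [0.426 0.446 0.122]] foot [[0.377 0.4   0.   ]]
beaker scene rim [[0.343 0.479 0.122]
 [0.421 0.395 0.122]] foot [[0.349 0.457 0.   ]
 [0.405 0.398 0.   ]]
jar scene [[0.493 0.43  0.088]]
```

```bash

python3 -m jog '{"fingers":[0.5,0.5,0.5,0.5,0.5],"dp":[[0,-33,12],[0,-66,25],[3,-100,38],[5,-133,51],[7,-166,64]],"twist":[0,0,0,0,0]}' | grep -E 'tcp|rot'
python3 -m jog '{"fingers":[0.5,0.5,0.5,0.5,0.5],"dp":[[0,0,0],[0,0,0],[0,0,0],[0,0,0],[0,0,0]],"twist":[8,16,24,32,34]}' | grep -E 'tcp|rot'
python3 - <<'E'
from h import *
print(tool()[1].round(3)); c=cap('wrist','w8.png'); red(c,.07)
legs((.4195,.282,.10),(.4195,.282,.058));
E
```

```text
tcp_pos: [0.4186, 0.2829, 0.2303]
eef_rot: [-156.5, 89.8, 29.0]
tcp_pos: [0.4187, 0.2827, 0.2302]
eef_rot: [-123.1, 89.8, 27.9]
[[ 0.003 -0.485 -0.875]
 [ 0.002 -0.875  0.485]
 [-1.    -0.003 -0.002]]
red [283.4 199.7] [277, 193, 14, 15, 166] [0.4192 0.2838 0.07  ]
[0.4195 0.282  0.1   ] dp [130.2   0.6  -0.9]
[0.4195 0.282  0.058 ] dp [42.   0.1  0.1]
```

```bash

python3 -m jog '{"fingers":[0.5,0.5,0.5,0.5,0.5],"dp":[[30,0,0],[70,0,0],[110,0,0],[140,0,0],[155,0,0]],"twist":[0,0,0,0,0]}' 15| grep -E 'tcp|force'
python3 - <<'E'
from h import *
legs((.4195,.283,.057));
E
```

```text
tcp_pos: [0.4183, 0.2814, 0.0725]
contact_force: [0.8, 0.1, 0.9]
[0.4195 0.283  0.057 ] dp [15.5 -2.  -0.3]
```

```bash

python3 -m jog '{"fingers":[0.5,0.5,0.5,0,0],"dp":[[8,-2,0],[14,-2,0],[15,-2,0],[15,-2,0],[15,-2,0]],"twist":[0,0,0,0,0]}' 15| grep -E 'tcp|width'
python3 -m jog '{"fingers":[0,0,0,0,0],"dp":[[0,0,0],[0,0,0],[0,0,0],[-5,0,0],[-25,0,0]],"twist":[0,0,0,0,0]}' | grep -E 'tcp|width'
python3 -m jog '{"fingers":[0,0,0,0,0],"dp":[[-40,0,0],[-80,0,0],[-120,0,0],[-150,0,0],[-155,0,0]],"twist":[0,0,0,0,0]}' | grep -E 'tcp|width'
python3 - <<'E'
from h import *
legs((.52,.10,.235),(.607,-.051,.235))
E
```

```text
tcp_pos: [0.4196, 0.2837, 0.0583]
gripper_width: 0.0331
tcp_pos: [0.4186, 0.2825, 0.0822]
gripper_width: 0.0272
tcp_pos: [0.4201, 0.2842, 0.2418]
gripper_width: 0.0276
[0.52  0.1   0.235] dp [   6.8  112.6 -176.7]
[ 0.607 -0.051  0.235] dp [   0.    89.8 -149.3]
```

```bash

python3 -m jog '{"fingers":[0,0,0,0,0],"dp":[[0,23,-35],[0,46,-70],[3,70,-106],[5,92,-141],[7,113,-177]],"twist":[0,0,0,0,0]}' | grep -E 'tcp|width'
python3 -m jog '{"fingers":[0,0,0,0,0],"dp":[[0,20,-34],[0,42,-70],[0,62,-105],[0,80,-135],[0,90,-150]],"twist":[8,16,24,32,40]}' | grep -E 'tcp|width'
python3 -m jog '{"fingers":[0,0,0,0,0],"dp":[[0,0,0],[0,0,0],[0,0,0],[0,0,0],[0,0,0]],"twist":[8,15,15,15,15]}' | grep -E 'tcp|width'
python3 - <<'E'
from h import *
legs((.607,-.051,.10)); print(tool()[1].round(3))
E
```

```text
tcp_pos: [0.52, 0.0979, 0.2345]
gripper_width: 0.0278
tcp_pos: [0.6081, -0.0561, 0.2334]
gripper_width: 0.0276
tcp_pos: [0.6079, -0.0559, 0.2333]
gripper_width: 0.0276
[ 0.607 -0.051  0.1  ] dp [133.3   0.6   4.8]
[[ 0.001 -0.995 -0.1  ]
 [ 0.002 -0.1    0.995]
 [-1.    -0.001  0.001]]
```

```bash

python3 -m jog '{"fingers":[0,0,0,0,0],"dp":[[10,1,5],[50,1,5],[90,1,5],[115,1,5],[125,1,5]],"twist":[2,2,2,2,2]}' | grep -E 'tcp|width'
python3 - <<'E'
from h import *
legs((.607,-.051,.0805)); c=cap('wrist','w9.png')
E
```

```text
tcp_pos: [0.6049, -0.0508, 0.1056]
gripper_width: 0.0272
[ 0.607  -0.051   0.0805] dp [25.1 -2.1 -0.4]
```

View pics/w9.png

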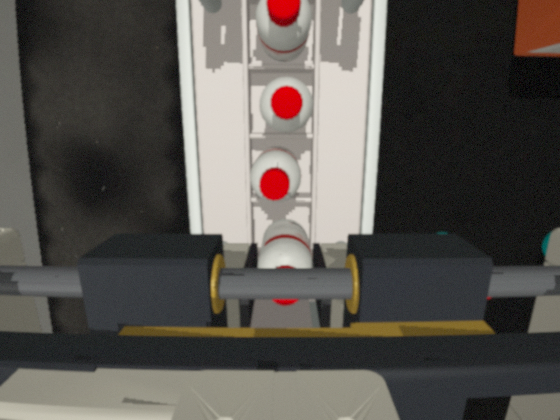

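The three placed bottles stand upright in their pockets: caps at (284,8), (286,102) and (274,183). The third sits a few mm toward +x. The fourth is aligned, so I'll lower it.

```bash

python3 -m jog '{"fingers":[0,0,0,0,0],"dp":[[7,-2,0],[13,-2,0],[18,-2,0],[22,-2,0],[24,-2,0]],"twist":[0,0,0,0,0]}' | grep -E 'tcp|width|force'
python3 -m jog '{"fingers":[0,0,0,0,0],"dp":[[2,0,0],[2,0,0],[2,0,0],[2,0,0],[2,0,0]],"twist":[0,0,0,0,0]}' | grep -E 'tcp|width|force'
```

```text
tcp_pos: [0.6071, -0.0506, 0.0815]
contact_force: [-0.2, 0.0, -1.2]
gripper_width: 0.0273
tcp_pos: [0.6074, -0.0506, 0.0806]
contact_force: [-2.4, 0.4, 6.1]
gripper_width: 0.0277
```

```bash

python3 -m jog '{"fingers":[0.45,0.45,0.45,0.45,0.45],"dp":[[0,0,0],[0,0,0],[0,0,0],[-10,0,0],[-40,0,0]],"twist":[0,0,0,0,0]}' | grep -E 'tcp|width'
python3 -m jog '{"fingers":[0.45,0.45,0.45,0.45,0.45],"dp":[[-45,0,0],[-90,0,0],[-135,0,0],[-175,0,0],[-180,0,0]],"twist":[0,0,0,0,0]}' | grep -E 'tcp|width'
python3 - <<'E'
from h import *
legs((.49,-.26,.30)); c=cap('wrist'); red(c,.092)
E
```

```text
tcp_pos: [0.6056, -0.0509, 0.1187]
gripper_width: 0.0395
tcp_pos: [0.609, -0.0512, 0.3059]
gripper_width: 0.0395
[ 0.49 -0.26  0.3 ] dp [   5.4  132.7 -200.4]
red [288.6  72.4] [283, 66, 12, 14, 137] [ 0.6145 -0.1693  0.092 ]
red [289.9 114.3] [285, 109, 11, 12, 112] [ 0.6102 -0.1286  0.092 ]
red [499.3 143.2] [491, 136, 17, 15, 176] [ 0.3838 -0.1164  0.092 ]
red [284.4 150.8] [279, 145, 12, 13, 111] [ 0.6134 -0.091   0.092 ]
red [287.  189.5] [282, 184, 11, 12, 111] [ 0.6077 -0.0498  0.092 ]
red [392.7 206.9] [386, 201, 14, 13, 141] [ 0.4899 -0.0383  0.092 ]
red [475.  205.1] [467, 200, 16, 12, 156] [ 0.3968 -0.0469  0.092 ]
```

```bash

python3 -m jog '{"fingers":[0.6,0.6,0.6,0.6,0.6],"dp":[[0,27,-40],[0,53,-80],[0,80,-120],[0,106,-160],[5,132,-200]],"twist":[0,0,0,0,0]}' | grep -E 'tcp|width'
python3 - <<'E'
from h import *
c=cap('wrist','w10.png'); blue(c,.029);print('--'); blue(c,.055,200)
a=cv2.imread('pics/w10.png');cv2.imwrite('pics/w10b.png',cv2.resize(a,(800,600)))
E
```

```text
tcp_pos: [0.4884, -0.2606, 0.2984]
gripper_width: 0.0525
blue [303.2  12.7] [297, 6, 13, 15, 152] [ 0.4815 -0.4513  0.029 ]
blue [352.  22.] [346, 15, 13, 15, 160] [ 0.4256 -0.4458  0.029 ]
blue [318.7  73.1] [309, 45, 21, 57, 662] [ 0.4584 -0.388   0.029 ]
blue [284.1 127. ] [278, 121, 13, 13, 143] [ 0.4943 -0.324   0.029 ]
blue [330.1 135.1] [324, 129, 13, 13, 143] [ 0.4383 -0.3184  0.029 ]
blue [169.1 179.8] [155, 167, 30, 27, 603] [ 0.6338 -0.2505  0.029 ]
--
blue [318.7  73.1] [309, 45, 21, 57, 662] [ 0.4607 -0.3843  0.055 ]
blue [169.1 179.8] [155, 167, 30, 27, 603] [ 0.625  -0.2555  0.055 ]
```

View pics/w10b.png

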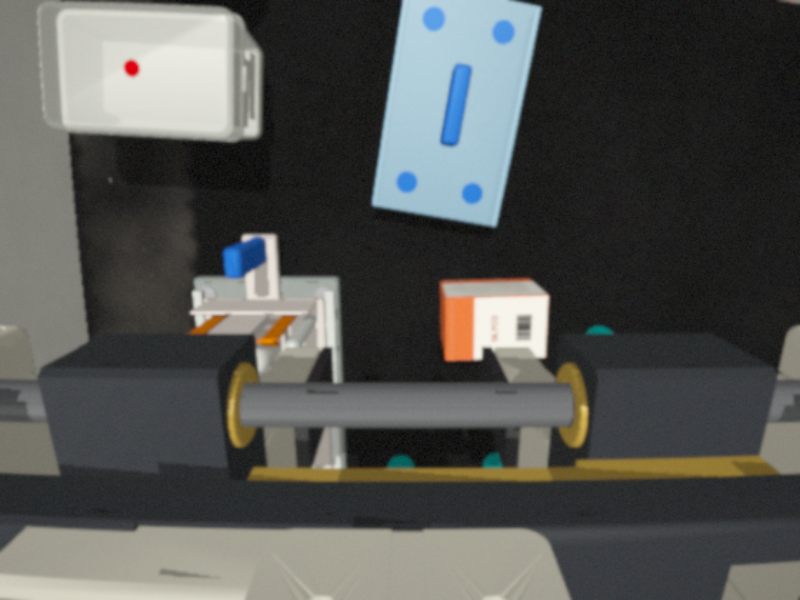

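The discs and fin are clear: discs at (433,18), (503,31), (407,182), (472,193) and fin at (456,105). Disc spacings of 56.2 and 128 mm match the sizes given. I still need the position of the dark machine's corner.

```bash

python3 - <<'E'
from h import *
a,b=load('side'),load('scene')
for u,v in (((408,402),(605,365)),((385,402),(598,372))):
    o1,d1=ray(a,[np.array(u)*.7]);o2,d2=ray(b,[np.array(v)*.7]);d1,d2=d1[0],d2[0]
    t=np.linalg.lstsq(np.c_[d1,-d2],o2-o1,rcond=None)[0];print((o1+t[0]*d1).round(3),(o2+t[1]*d2).round(3))
legs((.46,-.385,.298),(.46,-.385,.10),(.46,-.385,.046),(.46,-.385,.23))
print(tool()[1].round(3))
E
```

```text
[ 0.442 -0.506  0.278] [ 0.439 -0.51   0.274]
[ 0.404 -0.517  0.29 ] [ 0.403 -0.517  0.29 ]
[ 0.46  -0.385  0.298] dp [  -0.8   32.6 -118.6]
[ 0.46  -0.385  0.1  ] dp [198.   -0.5  -0.2]
[ 0.46  -0.385  0.046] dp [54.  -0.1 -0.1]
[ 0.46  -0.385  0.23 ] dp [-184.     0.5    0.2]
[[-0.003 -0.998 -0.064]
 [ 0.001 -0.064  0.998]
 [-1.     0.003  0.001]]
```

```bash

python3 -m jog '{"fingers":[0.5,0.5,0.5,0.5,0.5],"dp":[[0,8,-30],[0,16,-60],[0,24,-90],[0,33,-119],[0,33,-119]],"twist":[3,6,9,9,9]}' | grep -E 'tcp|width'
python3 -m jog '{"fingers":[0.5,0.5,0.5,0.5,0.5],"dp":[[45,0,0],[90,0,0],[130,0,0],[160,0,0],[180,0,0]],"twist":[0,0,0,0,0]}' | grep -E 'tcp|width'
python3 - <<'E'
from h import *
legs((.46,-.385,.049))
print(tool()[1].round(3)); c=cap('wrist','w11.png'); blue(c,.055)
E
```

```text
tcp_pos: [0.4581, -0.3878, 0.2956]
gripper_width: 0.0442
tcp_pos: [0.4556, -0.3861, 0.1123]
gripper_width: 0.0438
[ 0.46  -0.385  0.049] dp [63.3 -4.9  1.4]
[[-0.009 -0.995  0.096]
 [ 0.004  0.096  0.995]
 [-1.     0.009  0.003]]
blue [236.6 132.7] [224, 120, 26, 26, 518] [ 0.4778 -0.4516  0.055 ]
blue [321.6 133. ] [309, 121, 26, 26, 522] [ 0.4286 -0.4467  0.055 ]
blue [278.7 226.5] [269, 186, 21, 82, 1643] [ 0.4591 -0.3924  0.055 ]
blue [242.7 307.1] [233, 300, 20, 16, 272] [ 0.4888 -0.3382  0.055 ]
blue [316.  306.7] [306, 300, 21, 16, 287] [ 0.4398 -0.3336  0.055 ]
```

View pics/w11.png

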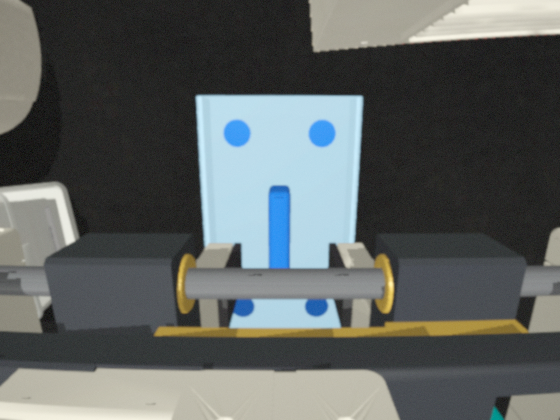

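The cover is squarely under the gripper, with its fin at (279,227) between the fingers. Descend and grip.

```bash

python3 -m jog '{"fingers":[0.5,0.5,0.5,0.5,0.5],"dp":[[15,-2,1],[30,-5,1],[45,-5,1],[57,-5,1],[62,-5,1]],"twist":[0,0,0,0,0]}' 30| grep -E 'tcp|force'
python3 -m jog '{"fingers":[0,0,0,0,0],"dp":[[0,0,0],[0,0,0],[0,0,0],[0,0,0],[0,0,0]],"twist":[0,0,0,0,0]}' | grep -E 'tcp|force|width'
python3 -m jog '{"fingers":[0,0,0,0,0],"dp":[[0,0,0],[-10,0,0],[-30,0,0],[-60,0,0],[-90,0,0]],"twist":[0,0,0,0,0]}' | grep -E 'tcp|force|width'
python3 -m jog '{"fingers":[0,0,0,0,0],"dp":[[-30,0,0],[-60,0,0],[-90,0,0],[-100,0,0],[-100,0,0]],"twist":[-3,-6,-9,-9,-9]}' | grep -E 'tcp|force|width'
python3 - <<'E'
from h import *
legs((.611,-.111,.245))
print(tool()[1].round(3),r.get_state()['time_s'])
E
```

```text
tcp_pos: [0.4583, -0.3841, 0.0465]
contact_force: [-4.0, 4.2, 19.6]
tcp_pos: [0.4585, -0.3842, 0.047]
contact_force: [-0.8, 0.6, 3.0]
gripper_width: 0.0138
tcp_pos: [0.4592, -0.3846, 0.138]
contact_force: [0.9, -0.9, -1.2]
gripper_width: 0.0138
tcp_pos: [0.4611, -0.3855, 0.2398]
contact_force: [0.3, -0.3, -1.6]
gripper_width: 0.0138
[ 0.611 -0.111  0.245] dp [  -5.4 -166.   265.1]
[[-0.011 -0.998 -0.059]
 [ 0.006 -0.06   0.998]
 [-1.     0.011  0.006]] 32.45
```

```bash

python3 -m jog '{"fingers":[0,0,0,0,0],"dp":[[-12,-20,40],[-24,-43,80],[-36,-65,122],[-48,-85,160],[-60,-105,190]],"twist":[0,0,0,0,0]}' | grep -E 'tcp|width'
python3 -m jog '{"fingers":[0,0,0,0,0],"dp":[[0,-10,40],[0,-20,80],[0,-30,122],[0,-40,160],[0,-43,190]],"twist":[0,0,0,0,0]}' | grep -E 'tcp|width'
python3 -m jog '{"fingers":[0,0,0,0,0],"dp":[[0,0,40],[0,0,80],[0,0,100],[0,0,110],[0,0,110]],"twist":[0,0,0,0,0]}' | grep -E 'tcp|width'
python3 - <<'E'
from h import *
print(tool()[1].round(3)); c=cap('wrist','w12.png'); orange(c,.12); blue(c,.09,200)
a=cv2.imread('pics/w12.png');cv2.imwrite('pics/w12b.png',cv2.resize(a,(800,600),interpolation=cv2.INTER_CUBIC))
E
```

```text
tcp_pos: [0.5549, -0.1876, 0.2984]
gripper_width: 0.0139
tcp_pos: [0.5862, 0.0069, 0.2968]
gripper_width: 0.0137
tcp_pos: [0.5791, 0.1176, 0.2959]
gripper_width: 0.0139
[[-0.02  -0.998 -0.06 ]
 [ 0.005 -0.06   0.998]
 [-1.     0.02   0.006]]
orange [231.3  48.8] [221, 37, 19, 19, 118] [ 0.6314 -0.011   0.12  ]
orange [293.1  49.1] [288, 39, 13, 17, 109] [ 0.577  -0.0141  0.12  ]
blue [224.6 132.6] [207, 114, 36, 38, 1077] [0.6402 0.0633 0.09  ]
blue [345.  132.7] [327, 114, 37, 38, 1102] [0.5178 0.056  0.09  ]
blue [284.8 238.2] [268, 206, 34, 62, 1900] [0.5723 0.1733 0.09  ]
blue [284.6 312.4] [270, 299, 31, 28, 790] [0.5669 0.2664 0.09  ]
```

View pics/w12b.png

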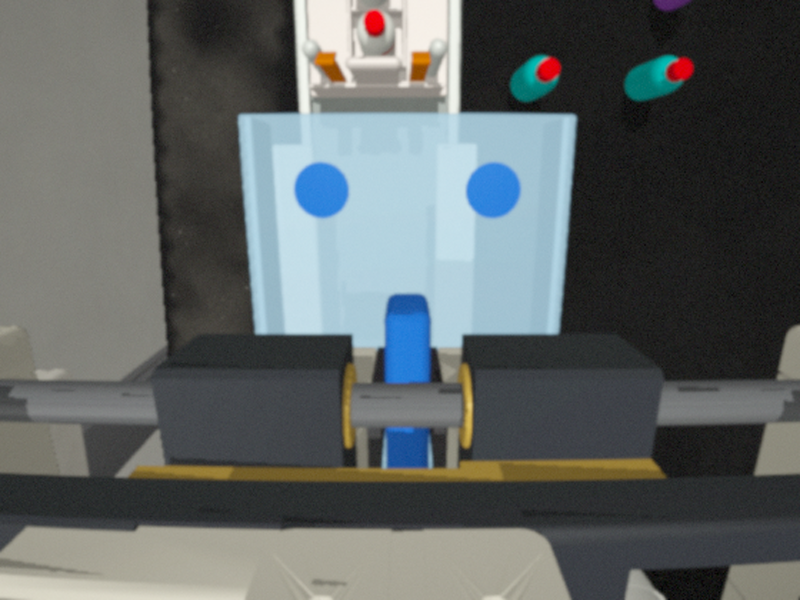

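The view shows the inner posts at (311,47) and (437,47), the inner clips at (330,67) and (421,67), and the front discs of the held cover at (322,189) and (493,189).

```bash

python3 - <<'E'
from h import *
c=load('wrist'); p,M=tool()
P=onz(c,np.array([(311,47),(437,47)])*.7,.096);m=P.mean(0);print('posts',P.round(4),m.round(4),np.linalg.norm(P[0]-P[1]))
uy=np.array([-.066,.998]);print('tray',m[:2]-.08*uy)
D=onz(c,[(224.6,132.6),(345,132.7)],p[2]-.047+.029);print('discs',D.round(4),np.linalg.norm(D[0]-D[1]),'yaw',np.degrees(np.arctan2(D[0,1]-D[1,1],D[0,0]-D[1,0])))
m=D.mean(0); print('disc mid in tool',M.T@(m-p)*1000)
w=dict(np.load('w1.npz'));P=onz(w,np.array([(215,86),(333,86)])*.7,.096);print(P.round(4),P.mean(0)[:2]-.08*uy)
print(p)
E
```

```text
posts [[ 0.6479 -0.0289  0.096 ]
 [ 0.5651 -0.034   0.096 ]] [ 0.6065 -0.0314  0.096 ] 0.08288009491236141
tray [ 0.61177811 -0.11126198]
discs [[0.6113 0.055  0.2782]
 [0.5554 0.0517 0.2782]] 0.05600003207104784 yaw 3.392465786870851
disc mid in tool [ 17.58879441  -0.68866921 -63.66904611]
[[ 0.6486 -0.0281  0.096 ]
 [ 0.5632 -0.0335  0.096 ]] [ 0.61118225 -0.11062874]
[0.57924698 0.11675894 0.29621616]
```

```bash

python3 - <<'E'
from h import *
legs((.6125,-.1115,.23))
E
python3 -m jog '{"fingers":[0,0,0,0,0],"dp":[[10,-10,-40],[20,-15,-80],[30,-18,-120],[40,-19,-160],[50,-19,-190]],"twist":[0,0,0,0,0]}' | grep -E 'tcp|width'
python3 - <<'E'
from h import *
legs((.6125,-.1115,.17))
E
```

```text
[ 0.6125 -0.1115  0.23  ] dp [  64.4  -21.  -230.2]
tcp_pos: [0.6078, -0.0751, 0.2437]
gripper_width: 0.0142
[ 0.6125 -0.1115  0.17  ] dp [ 73.4  -4.2 -37. ]
```

```bash

python3 -m jog '{"fingers":[0,0,0,0,0],"dp":[[0,-2,-18],[10,-4,-37],[30,-4,-37],[55,-4,-37],[73,-4,-37]],"twist":[0,0,0,0,0]}' | grep -E 'tcp|width'
python3 - <<'E'
from h import *
p,M=tool();print(M.round(3)); print('cover ctr',(p+.047*M[:,0]).round(4)); legs((.6125,-.1115,.148)); c=cap('wrist','w13.png'); orange(c,.12)
D=[ce for ce,st in blobs(c,(100,140,60),(125,255,255),None,None,300)];print(np.round(D,1)); print(onz(c,D,p[2]-.018).round(4))
E
```

```text
tcp_pos: [0.611, -0.1132, 0.1683]
gripper_width: 0.0143
[[-0.023 -0.998 -0.053]
 [ 0.005 -0.054  0.999]
 [-1.     0.023  0.006]]
cover ctr [ 0.6099 -0.113   0.1214]
[ 0.6125 -0.1115  0.148 ] dp [20.3 -2.1  1.5]
orange [483.4 102.2] [456, 63, 55, 77, 3336] [ 0.5035 -0.2002  0.12  ]
orange [520.1 100.6] [507, 63, 27, 76, 1407] [ 0.4816 -0.2029  0.12  ]
[[278.4  17. ]
 [224.7 132.6]
 [344.8 132.8]
 [284.9 238.4]
 [284.8 312.3]]
[[ 0.6203 -0.2267  0.1503]
 [ 0.6427 -0.1761  0.1503]
 [ 0.5868 -0.179   0.1503]
 [ 0.6119 -0.1255  0.1503]
 [ 0.6096 -0.0831  0.1503]]
```

View pics/w13.png

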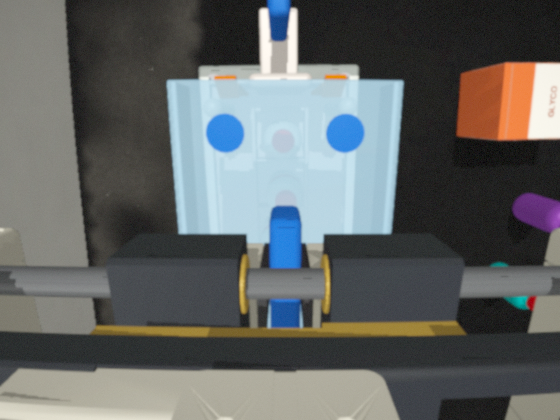

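The cover hovers over the tray, with the outer clips just past its front edge at (226,77) and (336,77). The clip centre is about 4 px toward +x, which matches the computed 2 mm correction.

```bash

python3 -m jog '{"fingers":[0,0,0,0,0],"dp":[[2,-2,1],[6,-3,1.5],[12,-3,1.5],[18,-3,1.5],[20,-3,1.5]],"twist":[-0.7,-0.7,-0.7,-0.7,-0.7]}' | grep -E 'tcp|force'
python3 - <<'E'
from h import *
p,M=tool();print(M.round(3)); print('cover ctr',(p+.047*M[:,0]).round(4)); legs((.6128,-.1114,.137))
E
```

```text
tcp_pos: [0.6116, -0.1111, 0.1448]
contact_force: [0.2, 0.3, -2.3]
[[-0.027 -0.997 -0.065]
 [ 0.006 -0.065  0.998]
 [-1.     0.027  0.007]]
cover ctr [ 0.6103 -0.1108  0.0978]
[ 0.6128 -0.1114  0.137 ] dp [ 7.8 -1.4 -0.5]
```

```bash

python3 -m jog '{"fingers":[0,0,0,0,0],"dp":[[0,-1.5,-0.5],[2,-1.5,-0.5],[5,-1.5,-0.5],[8,-1.7,-0.5],[10,-1.7,-0.5]],"twist":[0,0,0,0,0]}' | grep -E 'tcp|force'
python3 - <<'E'
from h import *
p,M=tool();print(M.round(3)); print('cover ctr',(p+.047*M[:,0]).round(4)); c=cap('wrist','w14.png')
cv2.imwrite('pics/w14b.png',cv2.resize(cv2.imread('pics/w14.png')[30:250,140:430],None,fx=2.5,fy=2.5,interpolation=cv2.INTER_CUBIC))
E
```

```text
tcp_pos: [0.6129, -0.1114, 0.1344]
contact_force: [0.3, -0.3, -1.0]
[[-0.028 -0.997 -0.065]
 [ 0.006 -0.065  0.998]
 [-1.     0.027  0.007]]
cover ctr [ 0.6116 -0.1111  0.0875]
```

View pics/w14b.png

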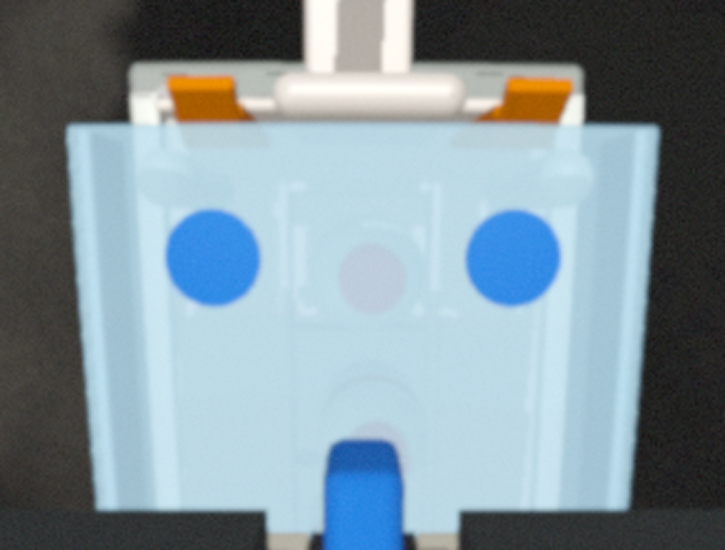

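```bash

python3 -m jog '{"fingers":[0,0,0,0,0],"dp":[[1,0.7,0],[2,0.7,0],[2,0.7,0],[2,0.7,0],[2,0.7,0]],"twist":[0,0,0,0,0]}' | grep -E 'tcp|force'
python3 -m jog '{"fingers":[0.4,0.4,0.4,0.4,0.4],"dp":[[0,0,0],[0,0,0],[0,0,0],[0,0,0],[0,0,0]],"twist":[0,0,0,0,0]}' | grep -E 'tcp|force|width'
python3 -m jog '{"fingers":[0.4,0.4,0.4,0.4,0.4],"dp":[[-10,0,0],[-30,0,0],[-55,0,0],[-80,0,0],[-100,0,0]],"twist":[0,0,0,0,0]}' | grep -E 'tcp|force'
python3 - <<'E'
from h import *
c=cap('wrist','w15.png'); p,M=tool()
D=[ce for ce,st in blobs(c,(100,140,60),(125,255,255),None,None,100)];print(np.round(D,1)); print(onz(c,D,.115).round(4)); orange(c,.12);legs((.61,-.11,.3))
E
```

```text
tcp_pos: [0.6123, -0.1114, 0.1326]
contact_force: [-0.9, 1.4, 3.4]
tcp_pos: [0.6122, -0.1114, 0.1325]
contact_force: [-1.4, -0.1, 0.1]
gripper_width: 0.0347
tcp_pos: [0.6155, -0.1121, 0.2349]
contact_force: [-0.1, 0.2, 0.2]
[[285.2  27.7]
 [249.  128.8]
 [322.1 128.7]
 [286.  214.6]]
[[ 0.6219 -0.2468  0.115 ]
 [ 0.6446 -0.1739  0.115 ]
 [ 0.5889 -0.1777  0.115 ]
 [ 0.6119 -0.1078  0.115 ]]
orange [448.3 106.5] [430, 76, 38, 61, 1871] [ 0.4953 -0.2013  0.12  ]
orange [475.7 105.9] [466, 76, 20, 61, 883] [ 0.4737 -0.2037  0.12  ]
orange [248.6  92.7] [242, 89, 14, 6, 34] [ 0.6456 -0.1998  0.12  ]
orange [320.8  92.7] [315, 90, 12, 5, 30] [ 0.593  -0.2034  0.12  ]
orange [252.2 310.5] [247, 307, 12, 8, 85] [ 0.6356 -0.021   0.12  ]
orange [320. 310.] [314, 306, 13, 9, 87] [ 0.5767 -0.0246  0.12  ]
[ 0.61 -0.11  0.3 ] dp [-61.4   8.1   3.2]
```

```bash

python3 - <<'E'
from h import *
print(tool()[1].round(3)); legs((.6446,-.1739,.148),(.6446,-.1739,.118),(.6446,-.1739,.148),(.5889,-.1777,.148),(.5801,-.050,.148),(.6358,-.0462,.148))
E
```

```text
[[-0.021 -0.998 -0.066]
 [ 0.005 -0.066  0.998]
 [-1.     0.021  0.006]]
[ 0.6446 -0.1739  0.148 ] dp [ 89.6 -25.4 -63.8]
[ 0.6446 -0.1739  0.118 ] dp [30.  -0.6 -0.2]
[ 0.6446 -0.1739  0.148 ] dp [-30.    0.6   0.2]
[ 0.5889 -0.1777  0.148 ] dp [ 1.1 55.8 -0.1]
[ 0.5801 -0.05    0.148 ] dp [  0.8   0.3 128. ]
[ 0.6358 -0.0462  0.148 ] dp [ -1.1 -55.8   0.1]
```

```bash

python3 -m jog '{"fingers":[0,0,0,0,0],"dp":[[0,-13,-32],[20,-27,-64],[50,-27,-64],[75,-27,-64],[85,-27,-64]],"twist":[0,0,0,0,0]}' 10| grep -E 'tcp|force|width'
python3 - <<'E'
from h import *
legs((.6446,-.1739,.134),(.6446,-.1739,.118))
E
```

```text
tcp_pos: [0.645, -0.1742, 0.15]
contact_force: [-0.6, 0.7, -1.2]
gripper_width: 0.0022
[ 0.6446 -0.1739  0.134 ] dp [16.   0.   0.3]
[ 0.6446 -0.1739  0.118 ] dp [16.  -0.4 -0.1]
```

```bash

python3 -m jog '{"fingers":[0,0,0,0,0],"dp":[[5,0,0],[10,0,0],[14,0,0],[17,0,0],[20,0,0]],"twist":[0,0,0,0,0]}' | grep -E 'tcp|force'
python3 -m jog '{"fingers":[0,0,0,0,0],"dp":[[2,0,0],[4,0,0],[6,0,0],[8,0,0],[10,0,0]],"twist":[0,0,0,0,0]}' | grep -E 'tcp|force'
```

```text
tcp_pos: [0.6451, -0.174, 0.131]
contact_force: [-1.0, 1.8, 9.1]
tcp_pos: [0.6452, -0.1738, 0.1215]
contact_force: [-0.6, 0.2, -0.9]
```

```bash

python3 -m jog '{"fingers":[0,0,0,0,0],"dp":[[1,0,0],[2,0,0],[3,0,0],[4,0,0],[4,0,0]],"twist":[0,0,0,0,0]}' | grep -E 'tcp|force'
python3 - <<'E'
from h import *
c=cap('wrist');orange(c,.12)
D=[ce for ce,st in blobs(c,(100,140,60),(125,255,255),None,None,100)];print(np.round(D,1)); print(onz(c,D,.102).round(4))
E
```

```text
tcp_pos: [0.6452, -0.1741, 0.1198]
contact_force: [-6.6, 1.7, 15.1]
orange [537.2 191.6] [511, 152, 49, 80, 3148] [ 0.5345 -0.2217  0.12  ]
orange [379.5 195.9] [364, 184, 35, 36, 74] [ 0.6073 -0.2149  0.12  ]
[[338.6  96.7]
 [284.5 252.2]]
[[ 0.6266 -0.2561  0.102 ]
 [ 0.6461 -0.1789  0.102 ]]
```

```bash

python3 -m jog '{"fingers":[0,0,0,0,0],"dp":[[-10,0,0],[-25,0,0],[-26,20,0],[-26,56,0],[-26,56,0]],"twist":[0,0,0,0,0]}' | grep -E 'tcp|force'
python3 -m jog '{"fingers":[0,0,0,0,0],"dp":[[4,0,0],[8,0,0],[12,0,0],[14,0,0],[16,0,0]],"twist":[0,0,0,0,0]}' | grep -E 'tcp|force'
python3 -m jog '{"fingers":[0,0,0,0,0],"dp":[[2,0,0],[4,0,0],[6,0,0],[8,0,0],[9,0,0]],"twist":[0,0,0,0,0]}' | grep -E 'tcp|force'
```

```text
tcp_pos: [0.5866, -0.1781, 0.1479]
contact_force: [0.5, 0.4, 1.0]
tcp_pos: [0.5865, -0.1779, 0.1312]
contact_force: [-0.5, -0.1, 1.0]
tcp_pos: [0.5862, -0.1779, 0.122]
contact_force: [0.6, 0.2, -0.0]
```

```bash

python3 -m jog '{"fingers":[0,0,0,0,0],"dp":[[1,0,0],[2,0,0],[3,0,0],[4,0,0],[5,0,0]],"twist":[0,0,0,0,0]}' | grep -E 'tcp|force'
```

```text
tcp_pos: [0.5864, -0.1782, 0.1197]
contact_force: [-9.0, 2.4, 23.9]
```

```bash

python3 -m jog '{"fingers":[0,0,0,0,0],"dp":[[-10,0,0],[-25,0,0],[-28,0,40],[-28,0,85],[-28,0,128]],"twist":[0,0,0,0,0]}' | grep -E 'tcp|force'
python3 - <<'E'
from h import *
legs((.5801,-.050,.132))
E
```

```text
tcp_pos: [0.5784, -0.0495, 0.1489]
contact_force: [1.1, 0.2, -0.2]
[ 0.5801 -0.05    0.132 ] dp [16.8 -2.  -0.7]
```

```bash

python3 -m jog '{"fingers":[0,0,0,0,0],"dp":[[4,-2,-1],[8,-2,-1],[12,-2,-1],[15,-2,-1],[18,-2,-1]],"twist":[0,0,0,0,0]}' | grep -E 'tcp|force'
python3 -m jog '{"fingers":[0,0,0,0,0],"dp":[[2,0,0],[4,0,0],[6,0,0],[8,0,0],[10,0,0]],"twist":[0,0,0,0,0]}' | grep -E 'tcp|force'
python3 -m jog '{"fingers":[0,0,0,0,0],"dp":[[1,0,0],[2,0,0],[3,0,0],[3,0,0],[3,0,0]],"twist":[0,0,0,0,0]}' | grep -E 'tcp|force'
```

```text
tcp_pos: [0.58, -0.0513, 0.1303]
contact_force: [0.3, -0.5, -0.3]
tcp_pos: [0.5805, -0.0515, 0.1214]
contact_force: [-1.2, 0.7, 6.3]
tcp_pos: [0.5805, -0.0518, 0.119]
contact_force: [-2.1, -0.1, 6.7]
```

```bash

python3 -m jog '{"fingers":[0,0,0,0,0],"dp":[[1,0,0],[2,0,0],[3,0,0],[3,0,0],[3,0,0]],"twist":[0,0,0,0,0]}' | grep -E 'tcp|force'
python3 -m jog '{"fingers":[0,0,0,0,0],"dp":[[-10,0,0],[-25,0,0],[-28,-30,0],[-28,-56,0],[-28,-56,0]],"twist":[0,0,0,0,0]}' | grep -E 'tcp|force'
python3 -m jog '{"fingers":[0,0,0,0,0],"dp":[[4,0,0],[8,0,0],[12,0,0],[15,0,0],[18,0,0]],"twist":[0,0,0,0,0]}' | grep -E 'tcp|force'
python3 -m jog '{"fingers":[0,0,0,0,0],"dp":[[2,0,0],[4,0,0],[6,0,0],[8,0,0],[10,0,0]],"twist":[0,0,0,0,0]}' | grep -E 'tcp|force'
```

```text
tcp_pos: [0.5806, -0.0521, 0.1186]
contact_force: [-8.5, 1.7, 22.8]
tcp_pos: [0.6394, -0.0484, 0.1451]
contact_force: [-0.1, 0.3, -0.8]
tcp_pos: [0.6388, -0.0484, 0.1269]
contact_force: [-0.5, -0.3, -0.4]
tcp_pos: [0.6389, -0.0484, 0.1186]
contact_force: [-7.5, 3.0, 22.1]
```

```bash

python3 -m jog '{"fingers":[0,0,0,0,0],"dp":[[-10,0,0],[-30,0,0],[-70,0,0],[-110,0,0],[-130,0,0]],"twist":[0,0,0,0,0]}' | grep -E 'tcp|force'
python3 -m jog '{"fingers":[0,0,0,0,0],"dp":[[0,10,30],[0,20,60],[0,20,80],[0,20,80],[0,20,80]],"twist":[0,0,0,0,0]}' | grep -E 'tcp|force'
python3 - <<'E'
from h import *
c=cap('wrist','w16.png');orange(c,.12)
D=np.array([ce for ce,st in blobs(c,(100,140,60),(125,255,255),None,None,100)]);print(np.round(D,1)); print(onz(c,D,.102).round(4))
cv2.imwrite('pics/w16b.png',cv2.resize(cv2.imread('pics/w16.png')[0:260,150:430],None,fx=2.3,fy=2.3,interpolation=cv2.INTER_CUBIC))
E
```

```text
tcp_pos: [0.6424, -0.0488, 0.2531]
contact_force: [-0.0, 0.5, -0.1]
tcp_pos: [0.6172, 0.0301, 0.2539]
contact_force: [0.5, 0.6, -0.2]
orange [482.2   2.9] [448, 0, 74, 6, 173] [ 0.4762 -0.1403  0.12  ]
orange [330.2 139.8] [323, 137, 19, 9, 33] [ 0.5835 -0.0275  0.12  ]
[[300.7  31.3]
 [265.3 108.1]
 [331.4 108.7]]
[[ 0.6131 -0.1115  0.102 ]
 [ 0.6382 -0.0493  0.102 ]
 [ 0.5824 -0.0527  0.102 ]]
```

View pics/w16b.png

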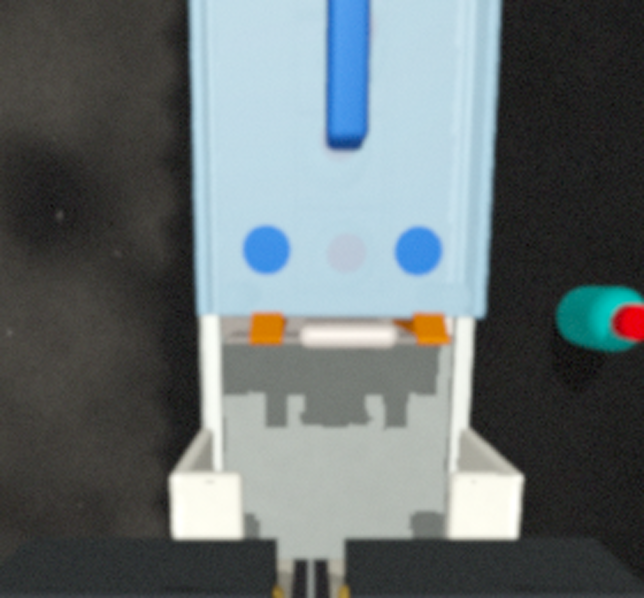

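```bash

python3 -m jog '{"fingers":[0,0,0,0,0],"dp":[[-20,5,-25],[-40,0,-50],[-45,0,-75],[-45,0,-75],[-45,0,-75]],"twist":[0,0,0,0,0]}' | grep -E 'tcp|force'
python3 - <<'E'
from h import *
c=cap('wrist','w17.png');orange(c,.12)
D=np.array([ce for ce,st in blobs(c,(100,140,60),(125,255,255),None,None,60)]);P=onz(c,D,.102);print(np.round(D,1),P.round(4))
Q=np.array([p for p in P]); 
for i in range(len(Q)):
  for j in range(i): print(i,j,np.linalg.norm(Q[i]-Q[j]).round(4),end=' ')
cv2.imwrite('pics/w17b.png',cv2.resize(cv2.imread('pics/w17.png')[50:270,170:400],None,fx=2.6,fy=2.6,interpolation=cv2.INTER_CUBIC))
E
```

```text
tcp_pos: [0.6226, -0.0466, 0.2983]
contact_force: [-0.9, -0.3, -1.1]
orange [266.5  21.8] [259, 14, 15, 16, 154] [ 0.6474 -0.2005  0.12  ]
orange [332.6  22.4] [325, 14, 17, 17, 179] [ 0.5894 -0.2041  0.12  ]
orange [440.   50.8] [425, 20, 31, 61, 1351] [ 0.4897 -0.1888  0.12  ]
orange [462.9  46.4] [455, 20, 17, 54, 681] [ 0.4688 -0.1946  0.12  ]
[[267.3  54.1]
 [326.5  54.4]
 [297.3 122.5]
 [268.5 187.3]
 [322.9 187.4]] [[ 0.6461 -0.177   0.102 ]
 [ 0.5903 -0.1806  0.102 ]
 [ 0.6133 -0.1159  0.102 ]
 [ 0.6381 -0.0494  0.102 ]
 [ 0.5821 -0.0529  0.102 ]]
1 0 0.0559 2 0 0.0693 2 1 0.0686 3 0 0.1279 3 1 0.1396 3 2 0.071 4 0 0.1396 4 1 0.1279 4 2 0.0703 4 3 0.0561
```

View pics/w17b.png

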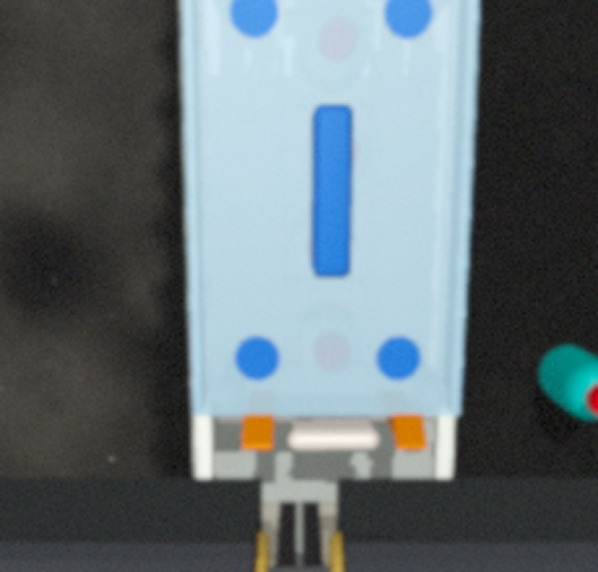

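Disc spacings at the home height come out at 55.9, 56.1 and 127.9 mm against 56 and 128. So the cover is flat at its home level, and every disc bottomed under at least 15 N. Now the pull.

```bash

python3 - <<'E'
from h import *
print(tool()[1].round(3)); legs((.6224,-.2566,.2),(.6224,-.2566,.066))
E
python3 -m jog '{"fingers":[0.4,0.4,0.4,0.4,0.4],"dp":[[0,2,-45],[0,6,-90],[0,10,-135],[0,13,-180],[10,14,-210]],"twist":[0,0,0,0,0]}' | grep -E 'tcp|width'
python3 - <<'E'
from h import *
legs((.6224,-.2566,.12),(.6224,-.2566,.066)); c=cap('wrist','w18.png'); blue(c,.09,100); print(r.get_state()['time_s'])
E
```

```text
[[-0.011 -0.998 -0.065]
 [ 0.002 -0.065  0.998]
 [-1.     0.011  0.003]]
[ 0.6224 -0.2566  0.2   ] dp [  97.6   12.6 -210.4]
[ 0.6224 -0.2566  0.066 ] dp [134.   -1.5  -0.4]
tcp_pos: [0.6222, -0.2587, 0.2883]
gripper_width: 0.0325
[ 0.6224 -0.2566  0.12  ] dp [168.3  -2.    1.7]
[ 0.6224 -0.2566  0.066 ] dp [54.  -0.5 -0.1]
blue [284.3 186.5] [280, 172, 10, 29, 271] [ 0.6217 -0.2631  0.09  ]
blue [309.6 264. ] [302, 260, 17, 8, 105] [ 0.5881 -0.1781  0.09  ]
blue [282.8 313.2] [277, 300, 12, 27, 300] [ 0.6137 -0.1148  0.09  ]
47.85
```

```bash

python3 -m jog '{"fingers":[0.4,0.4,0.4,0.4,0.4],"dp":[[40,-1,1],[80,-1,1],[120,-1,1],[150,-1,1],[165,-1,1]],"twist":[0,0,0,0,0]}' | grep -E 'tcp|force'
python3 -m jog '{"fingers":[0.4,0.4,0.4,0.4,0.4],"dp":[[15,-1,1],[30,-1,1],[45,-1,1],[55,-1,1],[58,-1,1]],"twist":[0,0,0,0,0]}' 20| grep -E 'tcp|force'
python3 -m jog '{"fingers":[0,0,0,0,0],"dp":[[0,0,0],[0,0,0],[0,0,0],[0,0,0],[0,0,0]],"twist":[0,0,0,0,0]}' | grep -E 'tcp|force|width'
```

```text
tcp_pos: [0.618, -0.2589, 0.1162]
contact_force: [-0.9, 1.5, -0.3]
tcp_pos: [0.6174, -0.2576, 0.0571]
contact_force: [0.4, -0.1, -0.3]
tcp_pos: [0.6205, -0.2576, 0.058]
contact_force: [7.4, -0.3, -6.4]
gripper_width: 0.0146
```

```bash

python3 -m jog '{"fingers":[0,0,0,0,0],"dp":[[0,0,4],[0,0,14],[0,0,26],[0,0,38],[0,0,50]],"twist":[0,0,0,0,0]}' | grep -E 'tcp|force'
python3 -m jog '{"fingers":[0,0,0,0,0],"dp":[[0,0,12],[0,0,24],[0,0,36],[0,0,48],[0,0,60]],"twist":[0,0,0,0,0]}' | grep -E 'tcp|force'
python3 - <<'E'
from h import *
p,M=tool();print(p,M.round(3)); legs((.6205-.066*.15,-.2576+.998*.15,p[2]))
E
```

```text
tcp_pos: [0.6172, -0.2068, 0.058]
contact_force: [2.3, -4.6, -7.8]
tcp_pos: [0.6133, -0.1458, 0.058]
contact_force: [3.1, -3.1, -10.2]
[ 0.61331607 -0.14582098  0.05801484] [[-0.014 -0.998 -0.063]
 [ 0.003 -0.063  0.998]
 [-1.     0.014  0.004]]
[ 0.6106     -0.1079      0.05801484] dp [ 0.1  0.3 38. ]
```

```bash

python3 -m jog '{"fingers":[0,0,0,0,0],"dp":[[0,0,12],[0,0,24],[0,0,34],[0,0,44],[0,0,52]],"twist":[0,0,0,0,0]}' | grep -E 'tcp|force'
python3 -m jog '{"fingers":[0,0,0,0,0],"dp":[[0,0,4],[0,0,8],[0,0,12],[0,0,16],[0,0,20]],"twist":[0,0,0,0,0]}' | grep -E 'tcp|force'
```

```text
tcp_pos: [0.6099, -0.093, 0.058]
contact_force: [3.0, -3.6, -11.7]
tcp_pos: [0.6086, -0.0729, 0.058]
contact_force: [3.6, -3.5, -12.4]
```

```bash

python3 -m jog '{"fingers":[0,0,0,0,0],"dp":[[0,0,2],[0,0,4],[0,0,6],[0,0,8],[0,0,10]],"twist":[0,0,0,0,0]}' | grep -E 'tcp|force'
python3 -m jog '{"fingers":[0,0,0,0,0],"dp":[[0,0,1],[0,0,2],[0,0,3],[0,0,4],[0,0,5]],"twist":[0,0,0,0,0]}' | grep -E 'tcp|force'
```

```text
tcp_pos: [0.6079, -0.0632, 0.058]
contact_force: [5.7, -17.4, -16.5]
tcp_pos: [0.6079, -0.062, 0.0583]
contact_force: [7.3, -25.8, -13.1]
```

```bash

python3 -m jog '{"fingers":[0.5,0.5,0.5,0.5,0.5],"dp":[[0,0,0],[0,0,0],[0,0,0],[-10,0,0],[-40,0,0]],"twist":[0,0,0,0,0]}' | grep -E 'tcp|force'
python3 -m jog '{"fingers":[0.5,0.5,0.5,0.5,0.5],"dp":[[-50,0,0],[-100,0,0],[-150,0,0],[-200,0,0],[-210,0,30]],"twist":[0,0,0,0,0]}' | grep -E 'tcp|force'
python3 -m jog '{"fingers":[0.5,0.5,0.5,0.5,0.5],"dp":[[0,0,50],[0,0,100],[0,0,150],[0,0,200],[0,0,230]],"twist":[0,0,0,0,0]}' | grep -E 'tcp|force'
python3 - <<'E'
from h import *
c=cap('wrist','w19.png'); cv2.imwrite('pics/w19b.png',cv2.resize(cv2.imread('pics/w19.png'),(800,600),interpolation=cv2.INTER_CUBIC))
D=np.array([ce for ce,st in blobs(c,(100,140,60),(125,255,255),None,None,60)]);print(np.round(D,1),onz(c,D,.102).round(4))
E
```

```text
tcp_pos: [0.6066, -0.0616, 0.097]
contact_force: [0.9, 0.1, 0.4]
tcp_pos: [0.611, -0.0327, 0.3156]
contact_force: [1.8, 0.7, 0.3]
tcp_pos: [0.5959, 0.2004, 0.3165]
contact_force: [-0.1, -0.5, 0.2]
[[257.3   3.5]
 [315.2   3.5]
 [286.5  64.6]
 [259.4 134. ]
 [313.  134. ]] [[0.6332 0.0201 0.102 ]
 [0.5772 0.0164 0.102 ]
 [0.6012 0.0747 0.102 ]
 [0.6249 0.1447 0.102 ]
 [0.5691 0.141  0.102 ]]
```

View pics/w19b.png

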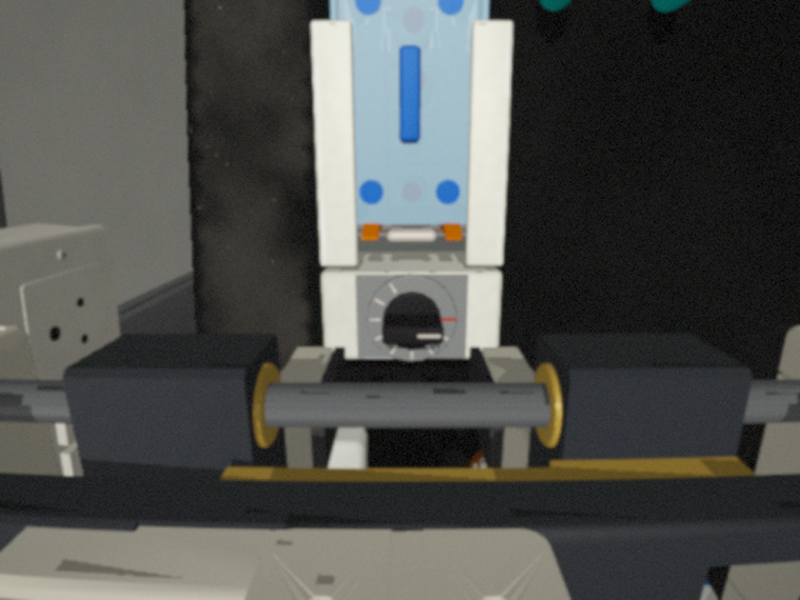

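The carriage is home: the inner discs moved 194.5 mm, and the cover lies under the lips between the bay walls. The dial bar top is at about (413,335), with its white line at (428,337) pointing to the red off mark at (449,320).

```bash

python3 - <<'E'
from h import *
c=load('wrist'); p,M=tool()
g=cv2.cvtColor(c['frame'],cv2.COLOR_RGB2GRAY)
for v in (215,222,228,234,238,241,244): print(v,g[v,258:322].tolist())
print(onz(c,np.array([(413.5,335)])*.7,.156),'base',onz(c,np.array([(412,318)])*.7,.118),r.get_state()['joints'].round(0), M.round(3))
E
```

```text
215 [133, 136, 138, 136, 137, 137, 141, 141, 140, 137, 132, 115, 84, 60, 42, 38, 38, 43, 36, 38, 44, 38, 42, 41, 37, 39, 40, 40, 39, 39, 42, 41, 39, 35, 41, 43, 41, 33, 36, 39, 34, 35, 31, 35, 36, 39, 40, 60, 93, 117, 131, 134, 137, 137, 138, 135, 139, 139, 135, 131, 126, 130, 136, 138]
222 [145, 149, 154, 155, 157, 159, 159, 157, 142, 121, 82, 43, 21, 21, 28, 12, 29, 22, 28, 23, 19, 22, 30, 18, 25, 22, 24, 25, 23, 24, 19, 25, 28, 19, 28, 22, 23, 17, 26, 19, 17, 26, 27, 23, 23, 31, 20, 25, 23, 43, 77, 110, 119, 122, 123, 122, 123, 121, 126, 120, 123, 123, 130, 135]
228 [136, 138, 138, 137, 139, 137, 137, 136, 126, 98, 62, 38, 30, 32, 33, 30, 29, 29, 29, 28, 31, 31, 35, 27, 31, 32, 31, 29, 32, 25, 27, 28, 27, 32, 28, 29, 22, 22, 19, 26, 24, 29, 29, 35, 29, 29, 19, 32, 34, 25, 45, 72, 109, 132, 134, 136, 136, 135, 137, 134, 127, 130, 134, 136]
234 [135, 136, 138, 139, 137, 140, 143, 149, 143, 115, 69, 36, 40, 39, 35, 35, 38, 35, 38, 37, 38, 38, 35, 35, 36, 35, 34, 40, 39, 41, 41, 38, 48, 82, 119, 144, 155, 154, 156, 156, 155, 155, 155, 156, 156, 156, 154, 157, 156, 147, 121, 93, 102, 1
[... 420 characters left out ...]
, 78, 82, 76, 60, 36, 33, 25, 26, 26, 23, 23, 17, 27, 26, 25, 22, 21, 31, 23, 24, 21, 33, 46, 67, 81, 84, 75, 76, 77, 75, 79, 80, 93, 114, 124, 132, 129, 124, 128, 134, 136, 134, 135, 135, 137, 135, 133]
244 [136, 134, 136, 135, 135, 134, 134, 129, 128, 135, 136, 135, 132, 128, 121, 119, 146, 158, 161, 141, 128, 124, 121, 119, 118, 112, 104, 93, 76, 78, 82, 78, 87, 87, 90, 94, 96, 98, 100, 99, 109, 122, 140, 137, 126, 115, 124, 131, 125, 124, 128, 129, 131, 134, 137, 137, 134, 135, 135, 138, 134, 138, 135, 136]
[[0.58855834 0.23460967 0.156     ]] base [[0.5888537  0.23431906 0.118     ]] [ 36.  15.   2.  -0. -78. -33.] [[-0.008 -0.998 -0.065]
 [-0.001 -0.065  0.998]
 [-1.     0.008  0.   ]]
```

```bash

python3 -m jog '{"fingers":[0.5,0.5,0.5,0.5,0.5],"dp":[[0,5,17],[0,5,34],[0,5,34],[0,5,34],[0,5,34]],"twist":[-8,-16,-24,-32,-40]}' | grep -E 'tcp|force'
python3 -m jog '{"fingers":[0.5,0.5,0.5,0.5,0.5],"dp":[[0,0,0],[0,0,0],[0,0,0],[0,0,0],[0,0,0]],"twist":[-8,-16,-24,-32,-40]}' | grep -E 'tcp|force'
python3 -m jog '{"fingers":[0.5,0.5,0.5,0.5,0.5],"dp":[[20,0,0],[50,0,0],[80,0,0],[100,0,0],[110,0,0]],"twist":[-5,-10,-10,-10,-10]}' | grep -E 'tcp|force'
python3 - <<'E'
from h import *
p,M=tool();print(p,M.round(3)); legs((.5887,.2345,.147)); c=cap('wrist','w20.png')
E
```

```text
tcp_pos: [0.5882, 0.2374, 0.3172]
contact_force: [0.3, 0.1, 0.4]
tcp_pos: [0.5877, 0.2376, 0.3184]
contact_force: [-0.1, 0.2, -0.7]
tcp_pos: [0.5859, 0.2375, 0.2073]
contact_force: [-0.2, 0.7, 0.1]
[0.58587249 0.23745307 0.20732361] [[-0.009  0.079 -0.997]
 [-0.    -0.997 -0.079]
 [-1.    -0.     0.009]]
[0.5887 0.2345 0.147 ] dp [60.3  3.2 -3.1]
```

View pics/w20.png

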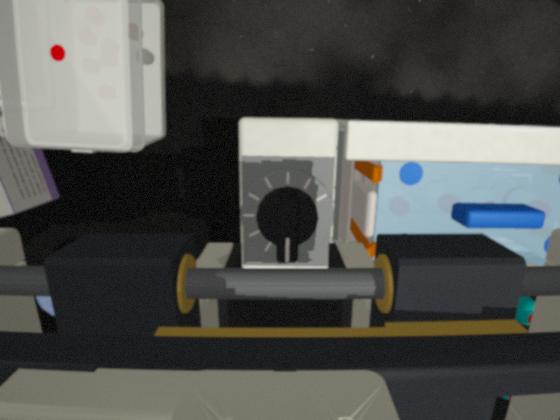

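The bar's white line at (288,250) lies midway between the fingers and along them. Descend and pinch.

```bash

python3 -m jog '{"fingers":[0.5,0.5,0.5,0.5,0.5],"dp":[[10,3,-3],[25,3,-3],[40,3,-3],[52,3,-3],[58,3,-3]],"twist":[0,0,0,0,0]}' 25| grep -E 'tcp|force'
python3 -m jog '{"fingers":[0,0,0,0,0],"dp":[[0,0,0],[0,0,0],[0,0,0],[0,0,0],[0,0,0]],"twist":[0,0,0,0,0]}' | grep -E 'tcp|force|width'
python3 - <<'E'
from h import *
s=r.get_state();print(tool()[1].round(3),s['moment'],s['joints'].round(1))
E
```

```text
tcp_pos: [0.5884, 0.2345, 0.1479]
contact_force: [0.2, -0.6, -0.4]
tcp_pos: [0.5887, 0.236, 0.1486]
contact_force: [-1.5, 5.3, 0.1]
gripper_width: 0.0139
[[-0.009  0.079 -0.997]
 [ 0.002 -0.997 -0.079]
 [-1.    -0.003  0.008]] [ 1.95353463  0.49111622 -0.29370151] [ 39.2  21.2 -11.3  -0.5 -57.8  55.6]
```

```bash

python3 -m jog '{"fingers":[0,0,0,0,0],"dp":[[0,0,0],[0,0,0],[0,0,0],[0,0,0],[0,0,0]],"twist":[6,14,22,30,38]}' | grep -E 'tcp|force|width'
python3 -m jog '{"fingers":[0,0,0,0,0],"dp":[[0,0,0],[0,0,0],[0,0,0],[0,0,0],[0,0,0]],"twist":[8,16,24,32,40]}' | grep -E 'tcp|force|width'
python3 - <<'E'
from h import *
M=tool()[1];a=np.degrees(np.arctan2(M[1,1],M[0,1]))%360;print('turned',274.5-a)
E
```

```text
tcp_pos: [0.5886, 0.2362, 0.1486]
contact_force: [0.3, 1.6, -1.6]
gripper_width: 0.0139
tcp_pos: [0.5887, 0.2364, 0.1486]
contact_force: [-0.2, 0.4, -1.7]
gripper_width: 0.0139
turned 78.61883295250448
```

```bash

python3 -m jog '{"fingers":[0,0,0,0,0],"dp":[[0,0,0],[0,0,0],[0,0,0],[0,0,0],[0,0,0]],"twist":[8,16,24,32,40]}' | grep -E 'tcp|force|width'
python3 -m jog '{"fingers":[0,0,0,0,0],"dp":[[0,0,0],[0,0,0],[0,0,0],[0,0,0],[0,0,0]],"twist":[1,1.5,1.5,1.5,1.5]}' | grep -E 'tcp|force|width'
python3 - <<'E'
from h import *
M=tool()[1];a=np.degrees(np.arctan2(M[1,1],M[0,1]))%360;print('turned',274.5-a,r.get_state()['moment'])
E
```

```text
tcp_pos: [0.5888, 0.2364, 0.1486]
contact_force: [-0.3, 0.8, -3.4]
gripper_width: 0.0141
tcp_pos: [0.5888, 0.2363, 0.1486]
contact_force: [-0.0, -0.2, -2.2]
gripper_width: 0.0136
turned 120.39138887199215 [ 0.08843021 -0.5704469   0.04272685]
```

Turned 120.4°. Release, rise and check the dial.

```bash

python3 -m jog '{"fingers":[0.5,0.5,0.5,0.5,0.5],"dp":[[0,0,0],[0,0,0],[0,0,0],[-5,0,0],[-20,0,0]],"twist":[0,0,0,0,0]}' | grep -E 'tcp|force|width'
python3 -m jog '{"fingers":[0.5,0.5,0.5,0.5,0.5],"dp":[[-40,0,0],[-80,0,0],[-120,0,0],[-150,0,0],[-150,0,0]],"twist":[0,0,0,0,0]}' | grep -E 'tcp|force|width'
python3 - <<'E'
from h import *
c=cap('wrist','w21.png'); s=cap('side','s2.png'); 
cv2.imwrite('pics/w21b.png',cv2.resize(c['frame'][60:300,160:440,::-1],None,fx=2.5,fy=2.5,interpolation=cv2.INTER_CUBIC))
# white line on the bar
h=cv2.cvtColor(c['frame'],cv2.COLOR_RGB2HSV); print(onz(c,[(284,200)],.156)); print(r.get_state()['time_s'])
print(proj(c,[(.5888,.2350,.156)]))
E
```

```text
tcp_pos: [0.5883, 0.2359, 0.1677]
contact_force: [0.2, -0.7, -1.1]
gripper_width: 0.0427
tcp_pos: [0.5916, 0.2362, 0.3239]
contact_force: [0.3, 0.5, -0.4]
gripper_width: 0.0438
[[0.59419301 0.23918562 0.156     ]]
59.55
[[287.19876657 193.71042833]]
```

View pics/w21b.png

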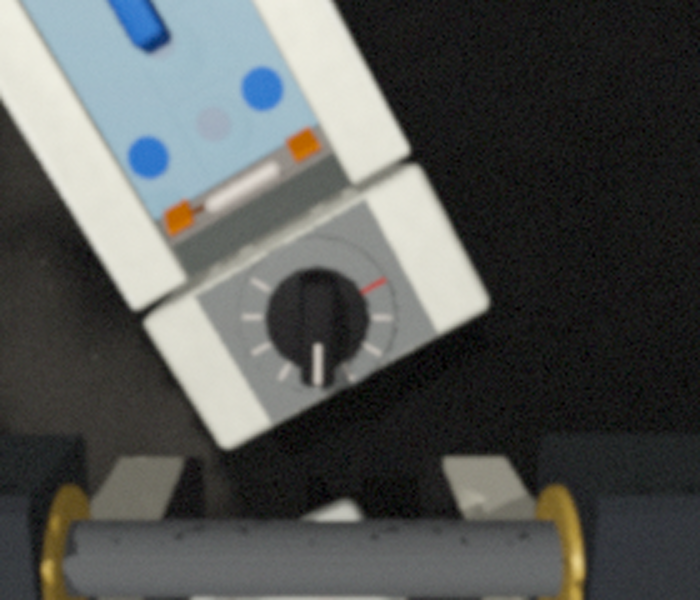

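The white line points straight down the image at tick 4: red, then (382,317), (372,349), (350,378), then the one under the pointer, with ticks 5 to 8 beyond it. Both inner clips overlap the plate edge. I'll run a last numeric check, then hand in.

```bash

python3 - <<'E'
from h import *
c=load('wrist'); D=np.array([ce for ce,st in blobs(c,(100,140,60),(125,255,255),None,None,60)]);print(D.round(1),onz(c,D,.102).round(4))
a=cv2.imread('pics/side0.png').astype(int);b=cv2.imread('pics/s2.png').astype(int)
for n,(x0,y0,x1,y1) in dict(jar=(388,220,408,256),beaker=(342,210,378,260),carton=(362,370,404,400)).items():
    s=np.s_[int(y0*.7):int(y1*.7),int(x0*.7):int(x1*.7)];print(n,'mean abs diff',np.abs(a[s]-b[s]).mean().round(1))
red(cap('wrist'),.092,10)
s=cap('side');print([ (ce.round(0).tolist()) for ce,st in blobs(s,(0,150,90),(5,255,255),(172,150,90),(180,255,255))])
r.close_job()
E
```

```text
[[151.4   9.6]
 [204.7  48.6]
 [264.5  95.1]
 [218.8 122.6]
 [524.6 310.5]] [[0.6336 0.0171 0.102 ]
 [0.6032 0.0738 0.102 ]
 [0.5691 0.1411 0.102 ]
 [0.625  0.1448 0.102 ]
 [0.385  0.5163 0.102 ]]
jar mean abs diff 9.3
beaker mean abs diff 1.3
carton mean abs diff 0.5
[[300.0, 50.0], [285.0, 229.0], [256.0, 231.0], [252.0, 245.0], [231.0, 260.0]]
the job is handed in; nothing more can be done
```

The job is done and handed in at about 60 s of robot time; it reports no verdict, so the result rests on my own checks.

**What I did**
- I stood all four white bottles in the four pockets.
- I set the cover on and pressed its four corners home.
- I slid the carriage 195 mm by the pull to its end stop.
- I turned the dial clockwise by 120.4°.

**Last checks**
- **Bottles:** all four caps measured within about 5 mm of their pocket centres before the cover went on. After that I could only see them dimly through the cover.
- **Cover:** every disc bottomed at home height under at least 15 N. The disc spacings at that height were 55.9, 56.1 and 127.9 mm against the true 56 and 128.
- **Clips:** the two inner ones are seen over the plate edge in the last picture. The two outer ones I infer from the press depths and forces, as I had no clear view of them at the end.
- **Carriage:** it met the stop with the push rising to about 26 N, and the discs had not moved since, to within 0.2 mm.
- **Dial:** the pointer sits on the fourth tick, and the gripper was clear above it with no contact force.
- **Look-alikes:** all four still have their caps at the same pixels in the side view.
- **Bystanders:** the carton and beaker match the first side picture (mean pixel differences 0.5 and 1.3). The jar's patch differs more (9.3). I think the arm or its shadow falls across it, since nothing came near the jar, but I did not look at it again.

I viewed 17 pictures, three over the budget of 14.

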